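# Turn the capped bottle to the camera and hold the turntable

### The arm

A 6-joint arm with a two-finger parallel gripper is mounted at the origin on the work surface. World frame = base frame: x ahead of the robot, y to its left, z up, the work surface at z = 0. Lengths are in m, angles in rad, forces in N, time in s.
With the tool pointing down it reaches from about 0.375 to 0.975 m from the base axis. Payload 3.8 kg.
Tool frame: the origin (TCP) lies between the finger pads; the fingertips stand 19 mm ahead of it and the grasp point (between the pads) is the TCP; z points along the fingers, y is the direction in which the jaws open and shut (so a half turn about z gives the same grasp; the last joint's range is limited). The gripper opens to 85 mm and grips with 20 to 120 N. Pads are 22 mm wide; open, the fingers measure 114 mm over their backs; the gripper's body (76 mm by 85 mm) begins 54 mm behind the grasp point. The pads swing forward as they close: fully open they stand 13 mm farther back than shut.
Start: joints at [-1.325, 0.264, 1.604, -0, 1.274, -0.037], TCP at [0.188, -0.648, 0.25] pointing down, gripper open.
Joint ranges: [-2.63, 2.63], [-0.94, 2.18], [0.31, 2.57], [-1.31, 4.45], [0, 2.66], [-2.55, 2.55]. Speed limits (rad/s): [2.57, 2.57, 3.14, 3.14, 3.14, 3.14].

### API

Orientations are given as a rotation vector (axis times angle).
In Python, from cell import get_state, cams, finish_job, spotter gives the robot as it stands. The module is installed in compiled form; this text tells all that it offers.
- The arm moves only by the shell command python3 -m pendant 'ROWS' [FORCE]. ROWS is JSON, a list of rows, each a list of 3 entries, a list of its own where there are three numbers: the shift along the tool's x, y, z in cm, then the turn, a rotation vector about the tool's x, y, z in degrees, then the opening, from -1 (shut) to 1 (fully open). A call has 1 to 5 rows; each row is the pose to reach, as a shift and turn from the pose measured when the call began, along the tool's axes at that moment; what a row does not reach only later rows make up. A row lasts 1/12 s, in which the tool goes at most 41.7 mm and 7.16 degrees, less where a joint would pass 70% of its speed; a pose out of reach is approached as far as the arm can. A call with a gripper value outside its range is refused whole. The fingers move at their own pace and stop on an object; FORCE is the grip in N (left out, the last holds). Time passes only in rows, so rows that repeat a pose let the fingers close. It gives the time, the measured TCP pose, the force and the opening at its end, in the units of the state.
- get_state(): the state, without advancing time (a new reading comes with each control period).
- cams.camera(name): name is "scene" or "top" or "wrist"; returns the picture (420x560x3 uint8, red, green, blue); there is no depth.
- cams.calibration(name): a dict with "mtx" (3x3 intrinsics, pixels), "world_from_camera" (4x4, takes a point from camera to world coordinates); the wrist camera has in their place "T_tool_cam" (4x4, takes a point from camera to tool coordinates, whose origin is the TCP and whose axes are the flange's). Camera axes: x right, y down, z forward; pixel columns grow to the right and rows downward; lengths in m; the calibration is good to about 2 mm. A picture is of the moment at which its call begins: read the wrist's pose just before it. calibration takes no time and is no camera call.
- finish_job(): hands the job in, once; it reports no verdict.
Trained networks look in the newest picture that a camera, given by its name, has taken for a name from the list of things; names that differ only in an ending like _2 or _b are one class to them, and where a whole thing is asked for, a point or a joint stands for the part that bears it (a point fixed in the world has none). Each returns a list of dicts, best first, with "p" (0 to 1); they miss things now and then, are a little off and sometimes report something else, mostly with a low value. They report only what shows in the picture. A call takes as long as a camera call. They do not tell look-alikes from the thing itself.
- spotter.masks_of(camera, query): "pixels" (420x560 bool, what is visible of it) and "box" ([left, top, width, height] in pixels, round what is visible of it).
- spotter.place_of(camera, query): "pixel" ([column, row] in pixels: a listed point, or the origin of a listed thing).
The state is a dict: "time_s": time; "joint_pos": joint angles; "dq": joint speeds; "joint_efforts": joint torques, N m; "ee_pos": TCP position; "tcp_rot": TCP orientation; "contact_force": force on the tool from outside, world axes, zero at the start; "moment": the same for the moment, N m; "gripper_width": finger opening in m.
Only numpy, scipy, OpenCV 4.12 (cv2) and the standard library are available. Lean on these libraries where they do the work, as an engineer would, in place of code of your own. Each camera call takes 0.05 s, during which the arm holds its last target.

### The job

Fit the loose aluminium handle sleeve fully down over the spigot on the photo turntable, then use it as a handle to turn the sprung turntable until the bottle with the screw cap stands squarely in front of the small camera, in line with its pointer. Finish while still gripping the sleeve and holding the turntable still, because it swings back when let go. Leave all three bottles standing in their seats without touching them with the robot, and do not disturb the things lying around.

Things in the scene. Friction and masses are not known exactly. Their poses are not given: they have to be found in the camera images.
- sleeve: Loose plain aluminium tube, the turntable's handle, standing upright on the bench at the start: 100 mm long, outside diameter 26 mm, bore 18 mm right through, with a foot flange 38 mm across and 8 mm high at its lower end; 0.09 kg. Origin: centre of the lower end; z along the tube, up.
- spigot (a point): Foot of the upright steel spigot, on the axis of the spigot at the level of the deck's top (40 mm above the bench). The spigot is 14 mm in diameter and stands 36 mm above the deck, its top 8 mm tapering to 6 mm. It is fixed on the deck 95 mm from the turntable's axis and goes round with it. The sleeve is fully home when its flange rests on the deck, i.e. its origin is at this point; it may turn freely on the spigot.
- hub (a point): Centre of the turntable's round wooden deck, at the level of its top, on the upright turning axis. The deck is 260 mm across and 14 mm thick, its top 40 mm above the bench. It carries the spigot and three low ring seats (56 mm inside, 62 mm outside, 5 mm high), each centred 85 mm from the axis at 90, 180 and 270 degrees from the spigot; one bottle stands in each, which one where varies.
- front_spot (a point): Fixed point at the level of the deck's top, 85 mm from the turning axis towards the camera: where the centre of the capped bottle's foot must come to stand. On the same line from the axis stand a small dark pointer (a block on edge, 153 mm from the axis, 36 mm high) and a small black camera (262 to 295 mm from the axis, lens from 232 mm, top 126 mm above the bench) on the fixed foot's tongue. The camera lies on the far side of the turntable from the robot.
- turntable (a joint): Turn of the deck about its upright axis since the start, rad, positive anticlockwise seen from above; 0 at the start, stops at -3.6 and 3.6, so it may be turned either way. A spring pulls it back towards 0 with 0.05 N m per rad (about 1.7 N at the spigot after half a turn); bearing friction 0.008 N m, damping 0.03 N m s/rad.
- capped_bottle: The bottle to show to the camera: clear glass, slender, round, the tallest on the deck and the only one there with a screw cap (dark metal, 28 mm across); 95 mm tall, round foot 50 mm across, 0.11 kg. Stands loose in a seat of the deck with 3 mm play all round. Origin: centre of its foot; z up.
- square_bottle: Open clear glass bottle with a square body (34 mm) on a round foot 50 mm across, 63 mm tall, loose in a seat of the deck. Origin: centre of its foot; z up.
- squat_jar: Open low round clear glass jar, 50 mm across, 50 mm tall, loose in a seat of the deck. Origin: centre of its foot; z up.
- flask: Bystander: clear glass flat flask standing on the bench, 36 by 75 mm, 134 mm tall. Origin: centre of its underside.
- cap_tray: Bystander: low open cardboard tray on the bench, 120 by 90 mm, 30 mm high. Origin: centre of its underside.
- dust_brush: Bystander: brush 160 mm long lying on the bench along its x axis. Origin: near its middle, on the underside.
There are look-alikes about, which are no part of the job. What is shaped like the sleeve but blue is not meant. What is shaped like the squat_jar but yellow is not meant.

How it is judged:
By the outcome, as a careful person would: the job done as asked, in the order asked, and still so for the second after the job is handed in, while the arm keeps its last pose, push and grip.
It also fails if it takes over 58 s, if anything falls off the work surface, if the arm or the gripper's body presses on something with over 40 N, if the wrist force passes 120 N, or if a joint passes its speed limit or range.

## Working session

There is one attempt and no reset: what is moved stays moved. The work goes in short steps, Python scripts to look and compute and a shell command to move; the robot and the scene stay as the last step left them, time stands still between calls to the robot, and variables do not carry over. Pictures are saved under pics/ and viewed, and the job is handed in when it is done.

```bash
mkdir -p pics
cat > h.py <<'E'
import numpy as np, cv2
from scipy.spatial.transform import Rotation as R
from cell import get_state, cams, spotter
def cal(name, st=None):
    c=cams.calibration(name); K=np.array(c["mtx"])
    if name=="wrist":
        st=st or get_state()
        T=np.eye(4);T[:3,:3]=R.from_rotvec(st["tcp_rot"]).as_matrix();T[:3,3]=st["ee_pos"]
        return K,T@np.array(c["T_tool_cam"])
    return K,np.array(c["world_from_camera"])
def pix2z(name,p,z,st=None):
    K,T=cal(name,st); d=T[:3,:3]@np.linalg.solve(K,[p[0],p[1],1.]); o=T[:3,3]
    return o+d*(z-o[2])/d[2]
def proj(name,P,st=None):
    K,T=cal(name,st); q=np.linalg.inv(T)@np.append(P,1); u=K@q[:3]; return u[:2]/u[2]
def snap(name,fn,crop=None,scale=1):
    im=cams.camera(name)
    b=im[:,:,::-1].copy()
    if crop: l,t,w,h=crop; b=b[t:t+h,l:l+w]
    if scale!=1: b=cv2.resize(b,None,fx=scale,fy=scale,interpolation=cv2.INTER_CUBIC)
    cv2.imwrite("pics/"+fn,b); return im
def totool(target,st=None):
    st=st or get_state(); M=R.from_rotvec(st["tcp_rot"]).as_matrix()
    return M.T@(np.array(target)-np.array(st["ee_pos"]))*100
E
python3 - <<'E'
from h import *
for n in ("scene","top","wrist"):
    snap(n,n+"0.png")
    for q in ("sleeve","spigot","hub","capped_bottle","front_spot","turntable"):
        try:
            print(n,q,[(np.round(r["pixel"]).tolist(),round(r["p"],2)) for r in spotter.place_of(n,q)[:4]])
        except Exception as e: print(n,q,e)
s=get_state();print(s)
for n in ("scene","top"): print(cal(n))
E
```

```text
scene sleeve [([248.0, 172.0], 0.91), ([285.0, 183.0], 0.76), ([170.0, 161.0], 0.52)]
scene spigot [([334.0, 308.0], 0.63)]
scene hub []
scene capped_bottle [([365.0, 230.0], 0.57)]
scene front_spot []
scene turntable it knows: cap_tray, capped_bottle, dust_brush, flask, front_spot, hub, sleeve, spigot, square_bottle, squat_jar
top sleeve [([350.0, 235.0], 0.71), ([322.0, 251.0], 0.48)]
top spigot [([209.0, 202.0], 0.94)]
top hub [([224.0, 230.0], 0.73)]
top capped_bottle [([240.0, 256.0], 0.63)]
top front_spot [([346.0, 175.0], 0.65)]
top turntable it knows: cap_tray, capped_bottle, dust_brush, flask, front_spot, hub, sleeve, spigot, square_bottle, squat_jar
wrist sleeve []
wrist spigot []
wrist hub []
wrist capped_bottle []
wrist front_spot []
wrist turntable it knows: cap_tray, capped_bottle, dust_brush, flask, front_spot, hub, sleeve, spigot, square_bottle, squat_jar
{'time_s': 0.9, 'joint_pos': array([-1.32492734e+00,  2.63896008e-01,  1.60400220e+00, -2.58334565e-05,
        1.27370006e+00, -3.68950290e-02]), 'dq': array([ 2.98965612e-04,  3.16258642e-04,  7.30497929e-05, -9.31
[... 580 characters left out ...]
       [  0.        ,   0.        ,   1.        ]]), array([[-0.79213185,  0.45562613, -0.40611815,  0.99816947],
       [ 0.61033611,  0.59580208, -0.52202463,  0.38683341],
       [ 0.00411797, -0.66138092, -0.75003888,  0.77018603],
       [ 0.        ,  0.        ,  0.        ,  1.        ]]))
(array([[468.06572767,   0.        , 288.3578941 ],
       [  0.        , 468.06572767, 218.7583978 ],
       [  0.        ,   0.        ,   1.        ]]), array([[-0.02921903, -0.98018411,  0.19592182,  0.3541396 ],
       [-0.99929523,  0.03326503,  0.01739172, -0.12149605],
       [-0.02356444, -0.19527557, -0.98046528,  1.30927811],
       [ 0.        ,  0.        ,  0.        ,  1.        ]]))
```

View pics/scene0.png

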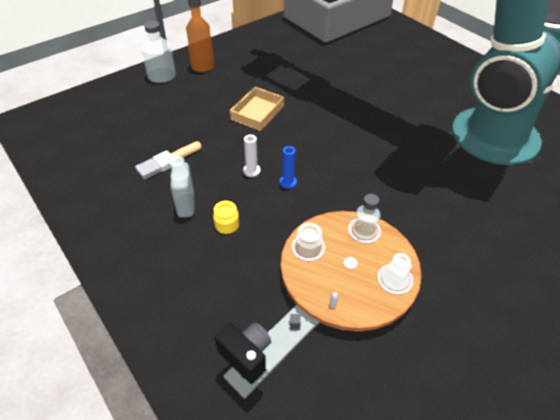

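View pics/top0.png

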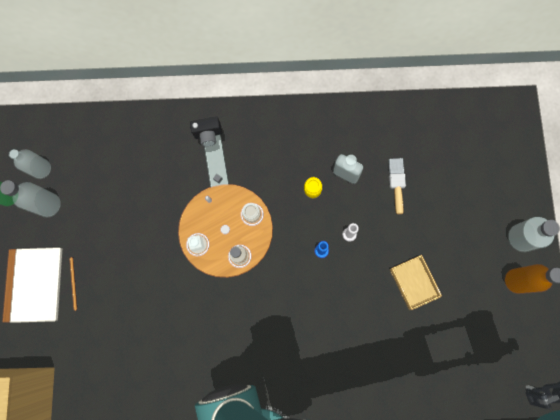

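Scene picture: aluminium tube at (252,172), blue tube look-alike at (288,183), turntable centre (350,263), spigot (334,300), capped bottle (367,230), jar (309,240), square bottle (398,272), flask (182,190), yellow jar (226,217), camera (242,348). Top picture: aluminium tube foot (348,238), blue (322,251), hub (225,230), spigot (208,199), capped bottle (240,256), camera (206,130).

```bash
cat > meas.py <<'E'
from h import *
from scipy.optimize import least_squares
def best(n,q): 
    r=spotter.place_of(n,q); return r
E
python3 - <<'E'
from h import *
for n,p in (("scene",(248,172)),("top",(350,235)),("top",(348,239))): print("sleeve",n,pix2z(n,p,0).round(3))
for n,p in (("scene",(285,183)),("top",(322,251))): print("blue",n,pix2z(n,p,0).round(3))
for n,p in (("scene",(334,308)),("top",(209,202))): print("spigot",n,pix2z(n,p,.04).round(3))
for n,p in (("scene",(350,263)),("top",(224.5,229.5))): print("hub",n,pix2z(n,p,.04).round(3))
for n,p in (("scene",(365,230)),("top",(240,256))): print("capped",n,pix2z(n,p,.04).round(3))
# deck ellipse fit
for n,z in(("top",.04),("scene",.04)):
    im=cams.camera(n); hsv=cv2.cvtColor(im,cv2.COLOR_RGB2HSV)
    m=((hsv[:,:,0]>5)&(hsv[:,:,0]<20)&(hsv[:,:,1]>120)&(hsv[:,:,2]>100)).astype(np.uint8)
    c=max(cv2.findContours(m,0,cv2.CHAIN_APPROX_NONE)[0],key=cv2.contourArea)
    h=cv2.convexHull(c)[:,0]
    P=np.array([pix2z(n,p,z)[:2] for p in h]); (cx,cy),r=cv2.minEnclosingCircle(P.astype(np.float32)); print(n,"deck",cx,cy,r)
# pointer/camera/sleeve etc crops
b=cams.camera("top")[:,:,::-1]
cv2.imwrite("pics/c1.png",cv2.resize(b[110:290,170:370],None,fx=4,fy=3.3,interpolation=cv2.INTER_CUBIC)[:600,:800])
b=cams.camera("scene")[:,:,::-1]
cv2.imwrite("pics/c2.png",cv2.resize(b[120:400,210:430],None,fx=2.1,fy=2.1,interpolation=cv2.INTER_CUBIC))
E
```

```text
sleeve scene [ 0.575 -0.267  0.   ]
sleeve top [ 0.563 -0.271  0.   ]
sleeve top [ 0.552 -0.265  0.   ]
blue scene [ 0.528 -0.187  0.   ]
blue top [ 0.52 -0.19  0.  ]
spigot scene [0.671 0.13  0.04 ]
spigot top [0.663 0.122 0.04 ]
hub scene [0.585 0.079 0.04 ]
hub top [0.584 0.078 0.04 ]
capped scene [0.507 0.04  0.04 ]
capped top [0.509 0.036 0.04 ]
top deck 0.5836010575294495 0.07687215507030487 0.13132987916469574
scene deck 0.587319016456604 0.0804450586438179 0.13321074843406677
```

View pics/c1.png

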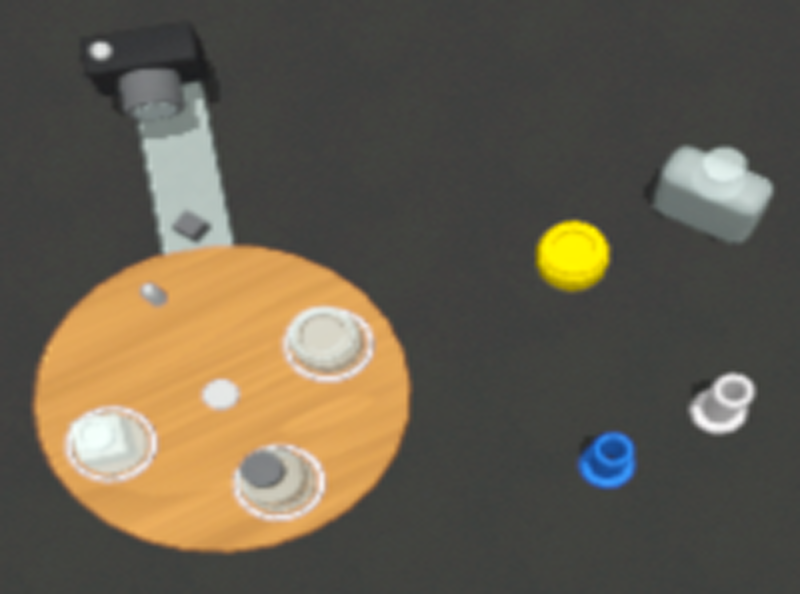

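View pics/c2.png

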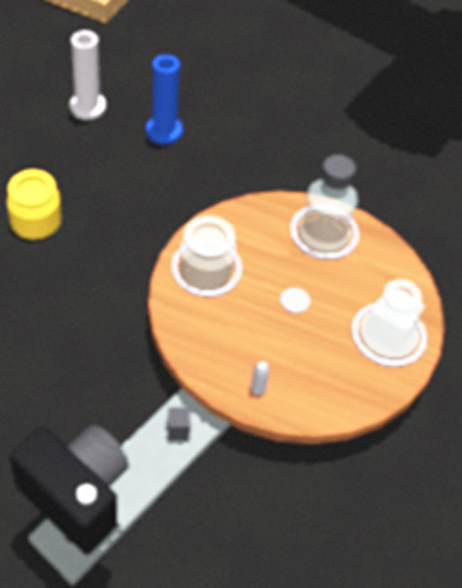

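```bash
python3 - <<'E'
from h import *
s=get_state(); M=R.from_rotvec(s["tcp_rot"]).as_matrix(); print(M.round(3))
print(np.round(cams.calibration("wrist")["T_tool_cam"],3)); print(cal("wrist")[0].round(1))
hub=np.array([.5855,.0785])
for n,p in (("top",(217.5,181.5)),):
    pp=pix2z(n,p,.02); print("pointer",pp,np.linalg.norm(pp[:2]-hub),np.degrees(np.arctan2(*(pp[:2]-hub)[::-1])))
# tongue: from top: pixels edges
for n,p in (("top",(210,186)),("top",(227.5,184)),("top",(222,136)),):
    print(pix2z(n,p,.005).round(3))
for nm in("scene","top"):
    for q in ("front_spot","hub","spigot","sleeve"):
        print(nm,q,[(np.round(r["pixel"],1).tolist(),round(r["p"],2)) for r in spotter.place_of(nm,q)[:4]])
sl=np.array([.569,-.268]); print(totool([sl[0],sl[1],.25]))
E
python3 - <<'E'
E
```

```text
[[ 0.96   0.279  0.   ]
 [ 0.279 -0.96  -0.   ]
 [-0.     0.    -1.   ]]
[[ 0.001 -0.956 -0.295  0.076]
 [ 1.     0.001  0.001 -0.   ]
 [-0.001 -0.295  0.956 -0.124]
 [ 0.     0.     0.     1.   ]]
[[303.2   0.  276.8]
 [  0.  303.2 210.1]
 [  0.    0.    1. ]]
pointer [0.72746151 0.10115663 0.02      ] 0.143758108294162 9.067762284752336
[0.719 0.126 0.005]
[0.723 0.075 0.005]
[0.871 0.09  0.005]
scene front_spot []
scene hub [([347.1, 261.8], 0.95), ([334.6, 305.6], 0.49)]
scene spigot [([334.2, 304.6], 0.56), ([364.7, 230.9], 0.27)]
scene sleeve [([245.5, 173.3], 0.7), ([284.3, 180.9], 0.55), ([349.3, 264.9], 0.51)]
top front_spot []
top hub [([227.1, 225.8], 0.72)]
top spigot [([209.1, 201.0], 0.62)]
top sleeve [([350.3, 234.1], 0.58), ([319.6, 250.0], 0.47)]
[ 4.71608900e+01 -2.58890502e+01  2.67462371e-02]
```

Candidates for the sleeve: grey tube at top (349,237)/scene (252,172); blue tube at top (321,251)/scene (288,183). Chosen: the grey one, seen uncoloured with foot flange in both crops. Moving over it.

```bash
python3 -m pendant '[[[3.6,-2,0],[0,0,0],0.2],[[7.2,-4,0],[0,0,0],0.2],[[10.8,-6,0],[0,0,0],0.2],[[14.4,-8,0],[0,0,0],0.2],[[18,-10,0],[0,0,0],0.2]]' 40
```

```text
time_s: 1.92
ee_pos: [0.3342, -0.5006, 0.2504]
tcp_rot: [3.11, 0.442, 0.0]
contact_force: [0.5, 0.2, 0.5]
gripper_width: 0.0513
```

```bash
python3 -m pendant '[[[3.6,-2,0],[0,0,0],0.2],[[7.2,-4,0],[0,0,0],0.2],[[10.8,-6,0],[0,0,0],0.2],[[14.4,-8,0],[0,0,0],0.2],[[18,-10,0],[0,0,0],0.2]]'
python3 - <<'E'
from h import *
print(totool([.569,-.268,.25]))
E
```

```text
time_s: 2.33
ee_pos: [0.4804, -0.3528, 0.2508]
tcp_rot: [3.11, 0.441, 0.001]
contact_force: [0.6, -0.3, -0.1]
gripper_width: 0.0512
[10.86654434 -5.67948712  0.07701366]
```

```bash
python3 -m pendant '[[[3.6,-1.9,0],[0,0,0],0.2],[[7.2,-3.8,0],[0,0,0],0.2],[[10.9,-5.7,0],[0,0,0],0.2],[[10.9,-5.7,0],[0,0,0],0.2],[[10.9,-5.7,0],[0,0,0],0.2]]'
python3 - <<'E'
from h import *
s=get_state(); print(s["ee_pos"],s["joint_pos"].round(2))
im=snap("wrist","w1.png")
for q in ("sleeve",):
    print([(np.round(r["pixel"],1).tolist(),round(r["p"],2),pix2z("wrist",r["pixel"],0,s).round(4)) for r in spotter.place_of("wrist",q)])
    print([(r["box"],round(r["p"],2)) for r in spotter.masks_of("wrist",q)])
E
```

```text
time_s: 2.75
ee_pos: [0.5708, -0.2657, 0.2507]
tcp_rot: [3.109, 0.448, 0.001]
contact_force: [0.2, -0.6, 0.1]
gripper_width: 0.0515
[ 0.57078469 -0.26566508  0.25068973] [-0.48  0.18  1.71 -0.    1.26  0.81]
[([205.0, 200.3], 0.68, array([ 0.5198, -0.1855,  0.    ])), ([276.2, 185.6], 0.55, array([ 0.564 , -0.2675,  0.    ]))]
[([262.4, 169.9, 29.3, 48.8], 0.92), ([168.7, 184.0, 54.2, 55.2], 0.9), ([1.5, 29.1, 60.9, 64.4], 0.62)]
```

View pics/w1.png

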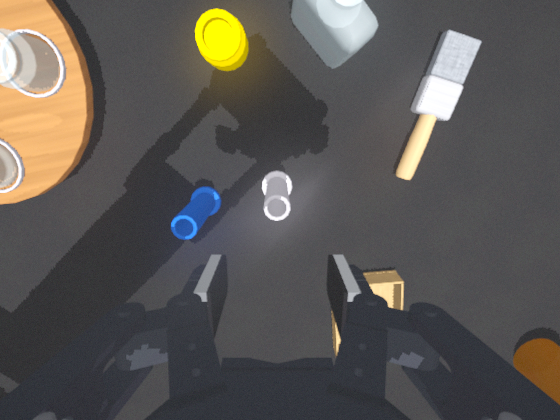

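The wrist picture shows the grey sleeve at (277,185 foot; 277,207 top rim), the blue one at left (195,215), jaws below; nothing stands between the jaws and the sleeve.

Run:
```python
from h import *
s=get_state()
im=cams.camera("wrist")
b=im[150:240,150:330,::-1]; cv2.imwrite("pics/w1c.png",cv2.resize(b,None,fx=4,fy=4,interpolation=cv2.INTER_CUBIC))
a=pix2z("wrist",(276.8,207),.1,s);f=pix2z("wrist",(277,184.5),0,s); print(a,f)
t=(a+f)/2; print(totool([t[0],t[1],.08]))
```

```text
[ 0.56331872 -0.27032455  0.1       ] [ 0.5632967  -0.27077111  0.        ]
[-0.54593938  0.01776838 17.0763211 ]
```

View pics/w1c.png

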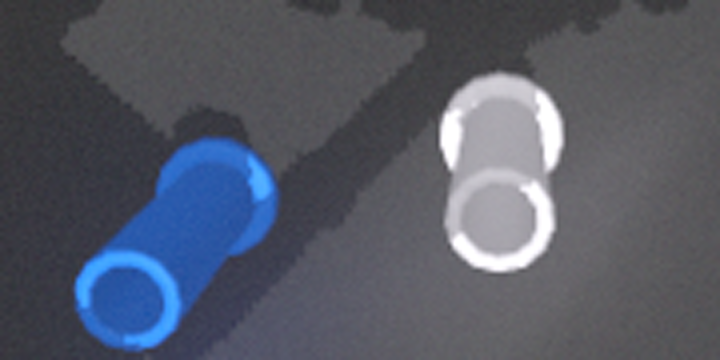

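```bash
python3 -m pendant '[[[-0.4,-0.1,2.5],[0,0,0],0.2],[[-0.4,-0.1,5],[0,0,0],0.2],[[-0.4,-0.1,7],[0,0,0],0.2],[[-0.4,-0.1,9],[0,0,0],0.2],[[-0.4,-0.1,9],[0,0,0],0.2]]'
python3 - <<'E'
from h import *
s=get_state()
im=snap("wrist","w2.png")
print([(np.round(r["pixel"],1).tolist(),round(r["p"],2)) for r in spotter.place_of("wrist","sleeve")])
E
```

```text
time_s: 3.37
ee_pos: [0.5602, -0.2688, 0.1558]
tcp_rot: [-3.107, -0.435, 0.011]
contact_force: [-0.3, 0.3, -1.2]
gripper_width: 0.0513
[([278.9, 193.6], 0.77), ([180.1, 212.5], 0.72)]
```

View pics/w2.png

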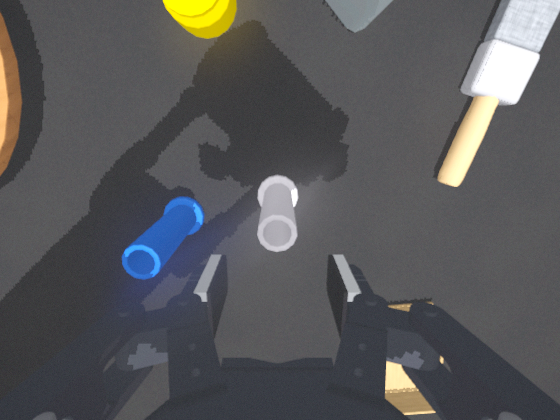

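Sleeve rim centre at (277,233), foot (277,194), centred between the pads; blue tube well to the left at (165,240).

Run:
```python
from h import *
s=get_state(); print(s["ee_pos"],R.from_rotvec(s["tcp_rot"]).as_matrix()[:,2].round(4),s["dq"].round(3))
a=pix2z("wrist",(277.2,233),.1,s);f=pix2z("wrist",(277.8,192.5),0.008,s); print(a,f)
print(totool([*((a+f)/2)[:2],.08]))
```

```text
[ 0.56293512 -0.26975676  0.16014934] [-1.5e-03 -1.0e-04 -1.0e+00] [ 0.009 -0.024 -0.043  0.001 -0.001 -0.001]
[ 0.56646674 -0.26919766  0.1       ] [ 0.57083393 -0.26868107  0.008     ]
[0.58372436 0.08128782 8.01405872]
```

Run:
```python
from h import *
s=get_state(); im=cams.camera("wrist"); 
b=im[160:270,220:340,::-1]; cv2.imwrite("pics/w2c.png",cv2.resize(b,None,fx=5,fy=5,interpolation=cv2.INTER_CUBIC))
print(s["ee_pos"],proj("wrist",[.565,-.27,.1],s),proj("wrist",[.565,-.27,.008],s))
```

```text
[ 0.56293512 -0.26975676  0.16014934] [277.75957587 235.33440261] [277.43014926 198.66349754]
```

View pics/w2c.png

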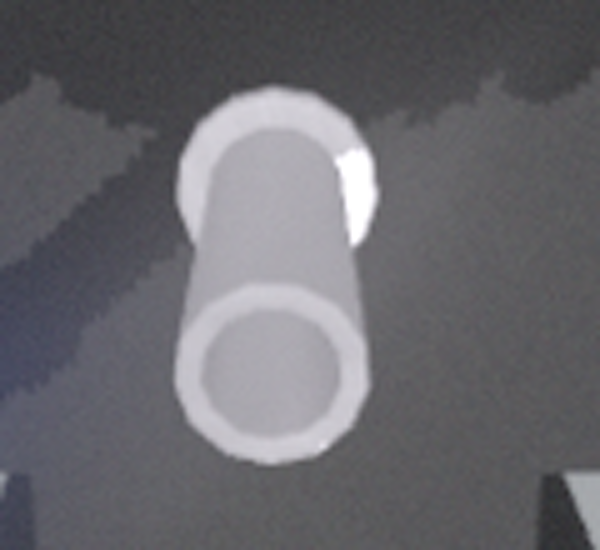

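```bash
python3 -m pendant '[[[0.3,-0.1,2],[0,0,0],0.2],[[0.3,-0.1,4],[0,0,0],0.2],[[0.3,-0.1,6],[0,0,0],0.2],[[0.3,-0.1,8],[0,0,0],0.2],[[0.3,-0.1,8],[0,0,0],0.2]]'
 python3 -m pendant '[[[0,0,0],[0,0,0],0.2],[[0,0,0],[0,0,0],0.2]]'
python3 - <<'E'
from h import *
s=get_state()
im=snap("wrist","w3.png"); print(s["ee_pos"])
E
```

```text
time_s: 3.93
ee_pos: [0.5651, -0.268, 0.0795]
tcp_rot: [-3.11, -0.436, 0.004]
contact_force: [-1.2, 0.2, -0.3]
gripper_width: 0.0514
time_s: 4.1
ee_pos: [0.5661, -0.2688, 0.0814]
tcp_rot: [3.111, 0.435, -0.001]
contact_force: [0.6, -0.8, -0.1]
gripper_width: 0.0511
[ 0.56609998 -0.26877694  0.0814437 ]
```

View pics/w3.png

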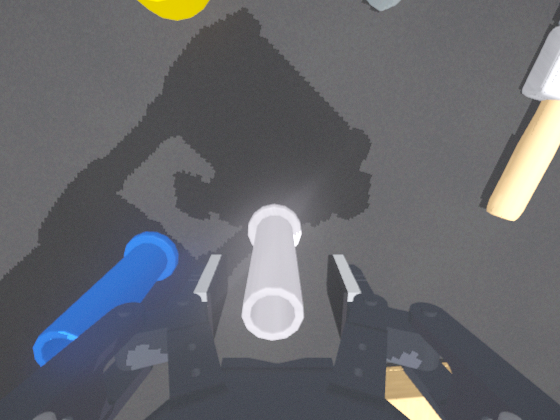

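The sleeve (rim at 273,312) stands between the pads, a millimetre or so left of centre. Closing.

```bash
python3 -m pendant '[[[0,-0.1,0],[0,0,0],-0.1],[[0,-0.1,0],[0,0,0],-0.3],[[0,-0.1,0],[0,0,0],-0.6],[[0,-0.1,0],[0,0,0],-1],[[0,-0.1,0],[0,0,0],-1]]' 50
 python3 -m pendant '[[[0,0,0],[0,0,0],-1],[[0,0,0],[0,0,0],-1],[[0,0,0],[0,0,0],-1]]' 60
```

```text
time_s: 4.57
ee_pos: [0.5676, -0.2685, 0.084]
tcp_rot: [3.108, 0.435, 0.005]
contact_force: [-0.5, 1.3, 6.7]
gripper_width: 0.0254
time_s: 4.82
ee_pos: [0.5675, -0.2684, 0.084]
tcp_rot: [3.108, 0.435, 0.005]
contact_force: [-0.2, 0.0, 2.8]
gripper_width: 0.0255
```

```bash
python3 -m pendant '[[[0,0,-3],[0,0,0],-1],[[0,0,-6],[0,0,0],-1],[[0,0,-9],[0,0,0],-1],[[0,0,-12],[0,0,0],-1],[[0,0,-15],[0,0,0],-1]]';python3 -m pendant '[[[0,0,0],[0,0,0],-1],[[0,0,0],[0,0,0],-1]]'
python3 - <<'E'
from h import *
print(totool([.629,.115,.235]),get_state()["gripper_width"]); snap("scene","s1.png")
E
```

```text
time_s: 5.23
ee_pos: [0.5664, -0.2678, 0.2346]
tcp_rot: [3.109, 0.436, 0.003]
contact_force: [0.7, -0.5, -0.4]
gripper_width: 0.0249
time_s: 5.4
ee_pos: [0.5677, -0.2684, 0.2374]
tcp_rot: [3.106, 0.435, 0.009]
contact_force: [-0.2, 0.7, -1.4]
gripper_width: 0.0249
[ 16.43629836 -35.18248576   0.10724322] 0.02494845291223728
```

View pics/s1.png

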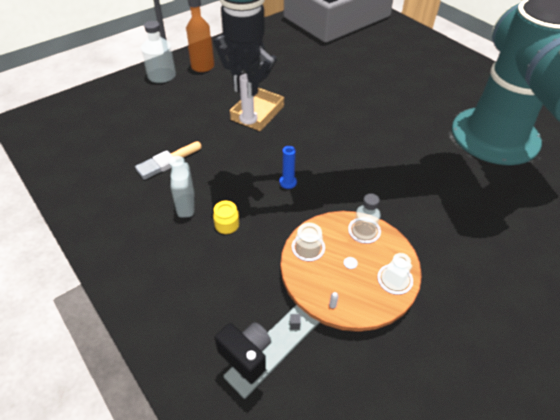

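The sleeve hangs in the gripper at (246,105); all others stand where they were. Carrying it toward the turntable above bottle height.

```bash
python3 -m pendant '[[[1.6,-3.4,0],[0,0,0],-1],[[3.2,-6.9,0],[0,0,0],-1],[[4.8,-10.3,0],[0,0,0],-1],[[6.4,-13.8,0],[0,0,0],-1],[[8,-17.2,0],[0,0,0],-1]]';python3 -m pendant '[[[1.6,-3.4,0],[0,0,0],-1],[[3.2,-6.9,0],[0,0,0],-1],[[4.8,-10.3,0],[0,0,0],-1],[[6.4,-13.8,0],[0,0,0],-1],[[8.2,-17.2,0],[0,0,0],-1]]'; python3 -m pendant '[[[0,0,0],[0,0,0],-1],[[0,0,0],[0,0,0],-1],[[0,0,0],[0,0,0],-1]]'
python3 - <<'E'
from h import *
s=get_state();im=snap("wrist","w4.png"); print(s["ee_pos"],s["tcp_rot"],s["joint_pos"].round(2))
for q in ("spigot","hub","front_spot","capped_bottle","sleeve"):
    print(q,[(np.round(r["pixel"],1).tolist(),round(r["p"],2),pix2z("wrist",r["pixel"],.04,s).round(4)) for r in spotter.place_of("wrist",q)])
E
```

```text
time_s: 5.87
ee_pos: [0.5944, -0.0786, 0.2314]
tcp_rot: [3.11, 0.435, -0.003]
contact_force: [0.7, 0.3, -0.7]
gripper_width: 0.0254
time_s: 6.28
ee_pos: [0.6241, 0.111, 0.2278]
tcp_rot: [3.11, 0.435, -0.012]
contact_force: [0.6, -1.0, -1.5]
gripper_width: 0.0251
time_s: 6.53
ee_pos: [0.6226, 0.1107, 0.225]
tcp_rot: [3.109, 0.437, -0.02]
contact_force: [-0.3, -0.8, -1.4]
gripper_width: 0.0254
[0.62260011 0.11074851 0.22499792] [ 3.10900727  0.436615   -0.01950807] [ 0.14  0.21  1.72 -0.    1.23  1.43]
spigot [([276.5, 146.6], 0.73, array([0.6659, 0.1232, 0.04  ]))]
hub [([295.2, 228.4], 0.69, array([0.5873, 0.0794, 0.04  ])), ([275.8, 226.9], 0.5, array([0.5831, 0.1002, 0.04  ]))]
front_spot []
capped_bottle []
sleeve [([274.8, 229.3], 0.7, array([0.5801, 0.1005, 0.04  ])), ([466.8, 311.4], 0.65, array([ 0.5422, -0.1494,  0.04  ])), ([215.9, 248.8], 0.23, array([0.5396, 0.1571, 0.04  ]))]
```

View pics/w4.png

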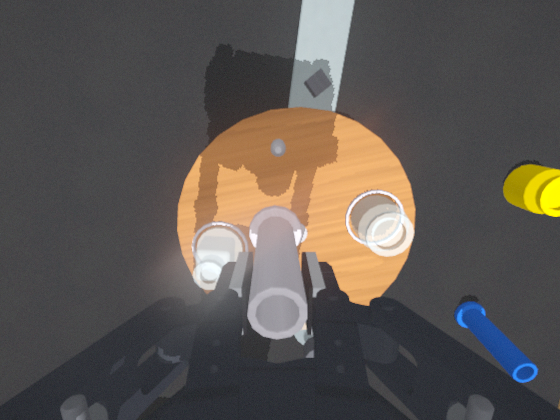

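Run:
```python
from h import *
s=get_state();im=cams.camera("wrist"); print(s["ee_pos"])
b=im[60:240,200:380,::-1]; b=cv2.resize(b,None,fx=3.3,fy=3.3,interpolation=cv2.INTER_CUBIC); cv2.imwrite("pics/w4c.png",b)
M=R.from_rotvec(s["tcp_rot"]).as_matrix(); z=M[:,2]; print("toolz",z)
# rotation (tool frame) to make vertical
d=M.T@np.array([0,0,-1]); ax=np.cross([0,0,1],d); print("tilt fix deg tool",np.degrees(ax))
for P in ([.666,.1255,.04],[.666,.1255,.076],[.5855,.0785,.04]): print(proj("wrist",P,s))
```

```text
[0.62416715 0.10963762 0.22787541]
toolz [-0.00715418 -0.00239278 -0.99997155]
tilt fix deg tool [ 0.02022698  0.43174971 -0.        ]
[272.67464177 147.68906992]
[272.19625604 151.92374288]
[294.08135694 230.9424657 ]
```

View pics/w4c.png

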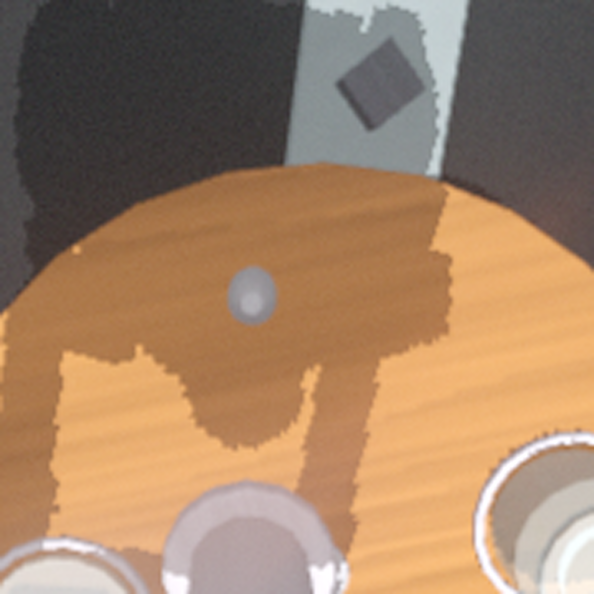

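Run:
```python
from h import *
s=get_state();im=cams.camera("wrist")
b=im[190:350,220:340,::-1]; b=cv2.resize(b,None,fx=3.7,fy=3.7,interpolation=cv2.INTER_CUBIC)
c=cams.calibration("wrist");K=np.array(c["mtx"]);T=np.linalg.inv(np.array(c["T_tool_cam"]))
def pt(p): q=T@np.append(p,1); u=K@q[:3]; return u[:2]/u[2]
def circ(dx,dy,z,r): return np.array([pt([dx+r*np.cos(a),dy+r*np.sin(a),z]) for a in np.linspace(0,6.283,40)])
print("y",pt([0,0,-.016]),pt([0,0,.076]))
for dx,col in ((0,(0,0,255)),(.004,(0,255,0))):
  for z,r in((-.016,.013),(.076,.019),(-.016,.009)):
    cv2.polylines(b,[((circ(dx,0,z,r)-[220,190])*3.7).astype(np.int32)],True,col,1)
cv2.imwrite("pics/w4d.png",b)
```

```text
y [276.45338445 308.59572711] [276.50547369 229.5564015 ]
```

View pics/w4d.png

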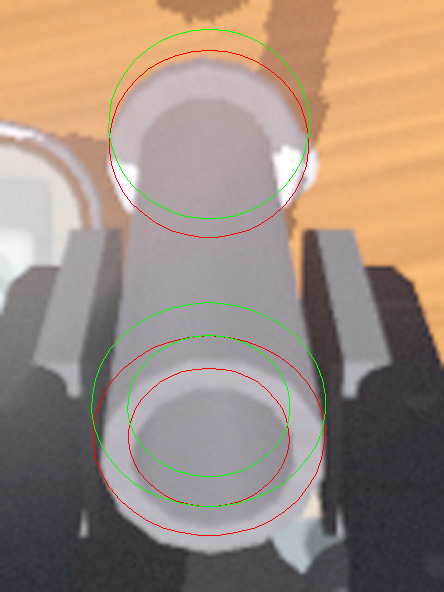

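Run:
```python
from h import *
print(totool([.6687,.1232,.20]))
```

```text
[ 4.65365507 -0.05328925  2.77616112]
```

```bash
python3 -m pendant '[[[1.6,0,0],[0,0.4,0],-1],[[3.2,0,0],[0,0.4,0],-1],[[4.6,-0.1,1],[0,0.4,0],-1],[[4.6,-0.1,2.8],[0,0.4,0],-1],[[4.6,-0.1,2.8],[0,0.4,0],-1]]'; python3 -m pendant '[[[0,0,0],[0,0,0],-1],[[0,0,0],[0,0,0],-1]]'
python3 - <<'E'
from h import *
s=get_state();im=snap("wrist","w5.png"); print(s["ee_pos"],s["tcp_rot"],s["contact_force"].round(1))
snap("scene","s5.png",(250,160,200,150),4)
snap("top","t5.png",(150,150,150,112),5)
print(totool([.6687,.1232,.20],s))
d=R.from_rotvec(s["tcp_rot"]).as_matrix().T@np.array([0,0,-1]);print(np.degrees(np.cross([0,0,1],d)))
E
```

```text
time_s: 7.35
ee_pos: [0.6667, 0.1229, 0.1962]
tcp_rot: [3.111, 0.432, -0.009]
contact_force: [-1.4, 0.6, -1.9]
gripper_width: 0.025
time_s: 7.52
ee_pos: [0.666, 0.1225, 0.1957]
tcp_rot: [3.111, 0.432, -0.011]
contact_force: [0.1, -0.1, -0.5]
gripper_width: 0.0249
[0.66599617 0.12252542 0.19574958] [ 3.11126233  0.43161889 -0.01131338] [ 0.1 -0.1 -0.5]
[ 0.27546558  0.00848789 -0.42704226]
[-0.02755286  0.41285788  0.        ]
```

View pics/w5.png

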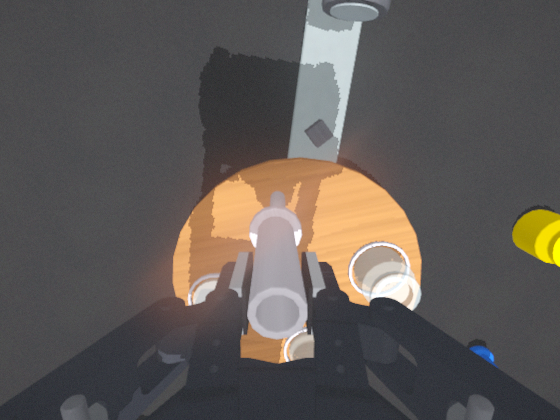

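View pics/s5.png

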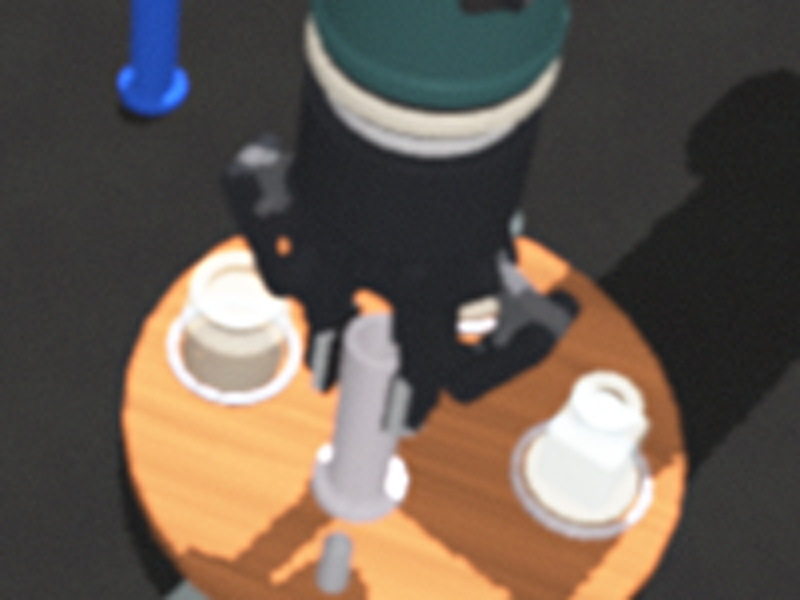

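View pics/t5.png

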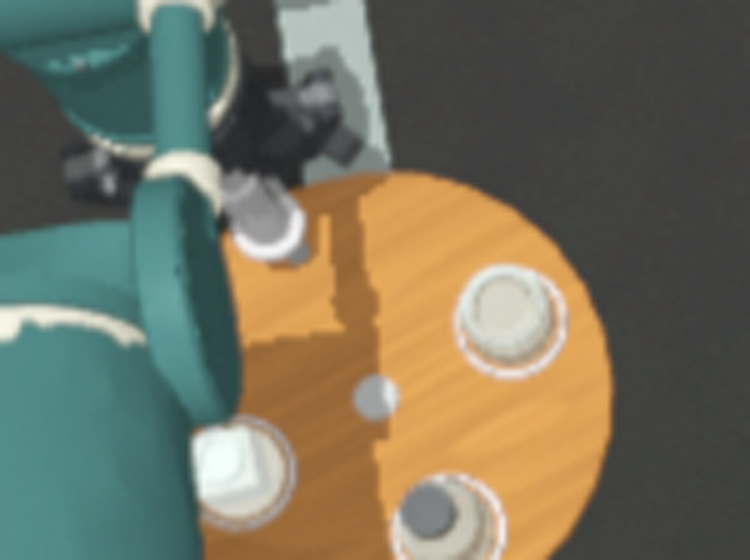

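```bash
cat > ov.py <<'E'
from h import *
def overlay(n,fn,crop,sc,sp,sl,zb,s):
    l,t,w,h=crop; im=cams.camera(n); b=cv2.resize(im[t:t+h,l:l+w,::-1],None,fx=sc,fy=sc,interpolation=cv2.INTER_CUBIC)
    def C(P,r,col):
        q=np.array([proj(n,[P[0]+r*np.cos(a),P[1]+r*np.sin(a),P[2]],s) for a in np.linspace(0,6.283,40)])
        cv2.polylines(b,[((q-[l,t]+.5)*sc).astype(np.int32)],True,col,1)
    C([*sp,.04],.007,(0,0,255));C([*sp,.068],.007,(0,0,255));C([*sp,.076],.003,(0,0,255))
    C([*sl,zb+.008],.019,(0,255,0));C([*sl,zb+.1],.013,(0,255,0))
    cv2.imwrite("pics/"+fn,b)
E
python3 - <<'E'
from ov import *
s=get_state(); e=s["ee_pos"]; M=R.from_rotvec(s["tcp_rot"]).as_matrix()
o=M@np.array([-.002,.0006,0]); sl=(e+o)[:2]; sp=(.667,.122); zb=e[2]-.084
print(e,sl,zb)
overlay("wrist","o1w.png",(200,170,160,170),3.5,sp,sl,zb,s)
overlay("scene","o1s.png",(300,220,90,100),6,sp,sl,zb,s)
overlay("top","o1t.png",(180,170,80,60),9,sp,sl,zb,s)
E
```

```text
[0.66696799 0.12281845 0.19734512] [0.66520699 0.12169647] 0.11334511858670167
```

View pics/o1w.png

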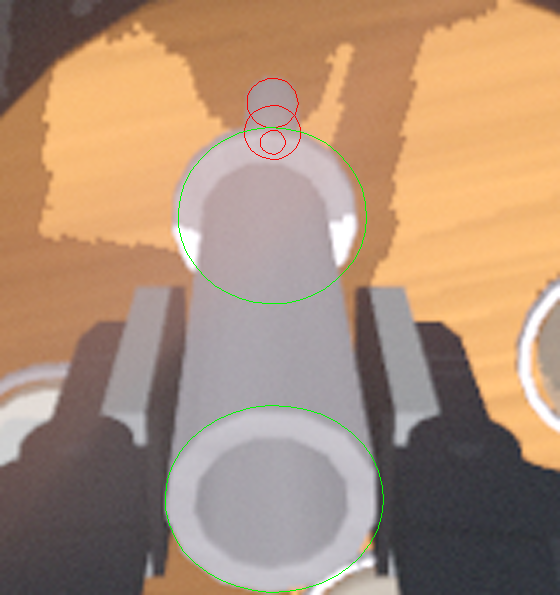

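View pics/o1s.png

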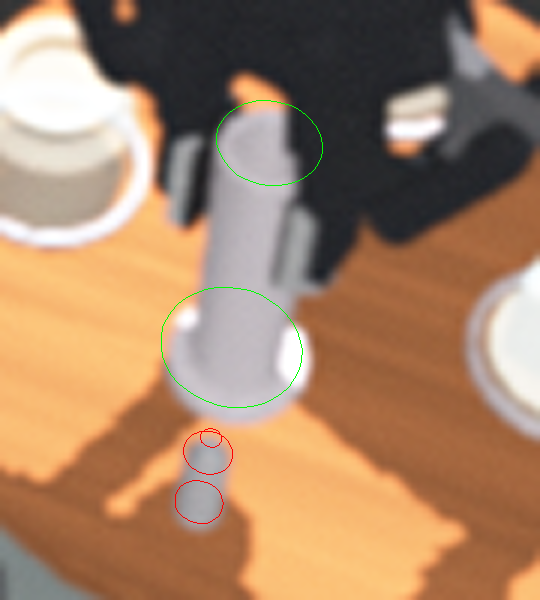

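View pics/o1t.png

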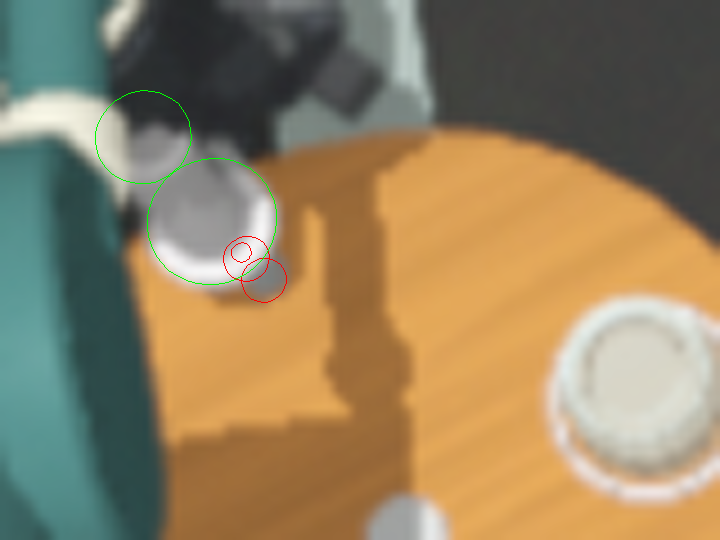

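```bash
python3 - <<'E'
from h import *
print(totool([.670,.122,.171]))
E
python3 -m pendant '[[[0.3,0.1,0.5],[0,0.8,0],-1],[[0.3,0.1,1.5],[0,0.8,0],-1],[[0.3,0.1,2.4],[0,0.8,0],-1],[[0.3,0.1,2.4],[0,0.8,0],-1]]'; python3 -m pendant '[[[0,0,0],[0,0,0],-1],[[0,0,0],[0,0,0],-1]]'
python3 - <<'E'
from ov import *
s=get_state(); e=s["ee_pos"]; M=R.from_rotvec(s["tcp_rot"]).as_matrix()
d=M.T@np.array([0,0,-1]);print(np.degrees(np.cross([0,0,1],d)))
sl=(e+M@np.array([-.002,.0006,0]))[:2]; sp=(.667,.122); zb=e[2]-.084
print(e,sl,zb,s["contact_force"].round(1))
overlay("wrist","o2w.png",(200,170,160,170),3.5,sp,sl,zb,s)
overlay("scene","o2s.png",(300,220,90,100),6,sp,sl,zb,s)
overlay("top","o2t.png",(180,170,80,60),9,sp,sl,zb,s)
E
```

```text
[0.27466857 0.17441066 2.62132866]
time_s: 8.15
ee_pos: [0.668, 0.1224, 0.1696]
tcp_rot: [-3.11, -0.432, -0.007]
contact_force: [-0.6, -1.0, -1.2]
gripper_width: 0.0252
time_s: 8.32
ee_pos: [0.6671, 0.1224, 0.1682]
tcp_rot: [-3.11, -0.432, -0.003]
contact_force: [-0.2, -0.8, -2.0]
gripper_width: 0.0248
[-0.06840985 -0.11877744  0.        ]
[0.6671011  0.12235029 0.16816811] [0.66534024 0.12122808] 0.08416810694862638 [-0.2 -0.8 -2. ]
```

View pics/o2w.png

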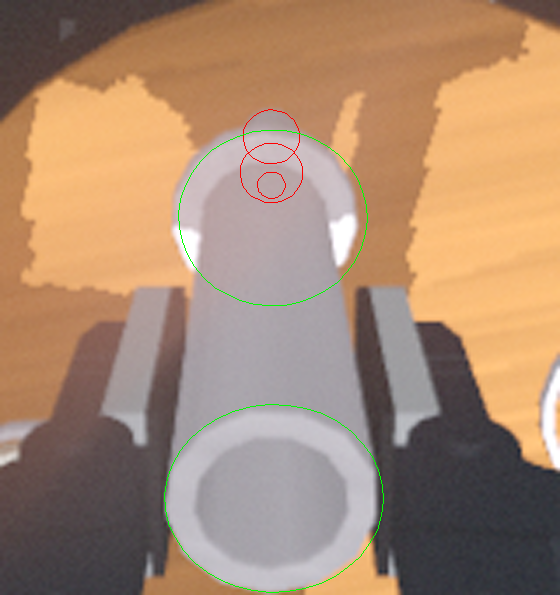

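View pics/o2s.png

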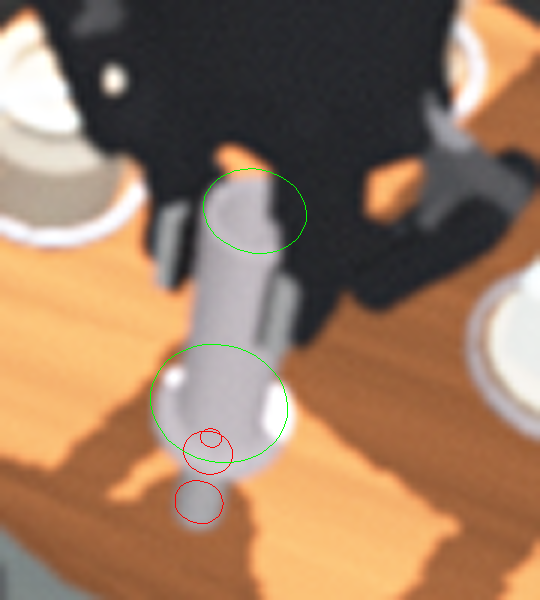

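View pics/o2t.png

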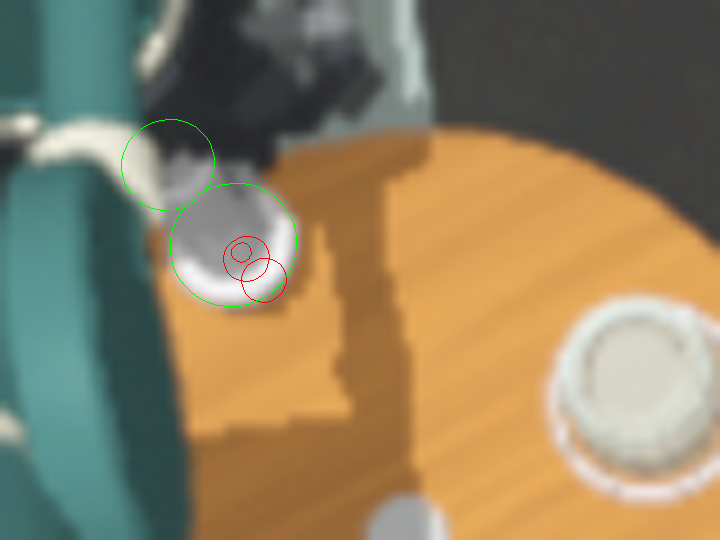

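```bash
python3 -m pendant '[[[0.3,0.2,0],[0,0,0],-1],[[0.3,0.2,0],[0,0,0],-1],[[0.3,0.2,0],[0,0,0],-1],[[0.3,0.2,0],[0,0,0],-1]]'
python3 - <<'E'
from ov import *
L=[]
for i in range(4): s=get_state(); L.append(s["ee_pos"]); cams.camera("top")
print(np.round(L,4))
s=get_state(); e=s["ee_pos"]; M=R.from_rotvec(s["tcp_rot"]).as_matrix()
d=M.T@np.array([0,0,-1]);print(np.degrees(np.cross([0,0,1],d)))
sl=(e+M@np.array([-.002,.0006,0]))[:2]; sp=(.667,.122); zb=e[2]-.084
print(e,sl,zb,s["contact_force"].round(1))
overlay("wrist","o3w.png",(200,170,160,170),3.5,sp,sl,zb,s)
overlay("scene","o3s.png",(300,220,90,100),6,sp,sl,zb,s)
overlay("top","o3t.png",(180,170,80,60),9,sp,sl,zb,s)
E
```

```text
time_s: 8.8
ee_pos: [0.6719, 0.1214, 0.1701]
tcp_rot: [-3.11, -0.432, -0.008]
contact_force: [-0.1, 0.1, -0.3]
gripper_width: 0.0251
[[0.6719 0.1214 0.1701]
 [0.6717 0.1214 0.17  ]
 [0.6717 0.1214 0.1699]
 [0.6716 0.1214 0.1698]]
[-0.04650034 -0.28420185  0.        ]
[0.67158815 0.12140596 0.16980867] [0.66982737 0.12028366] 0.08580866800154825 [ 1.1  0.1 -0.5]
```

View pics/o3w.png

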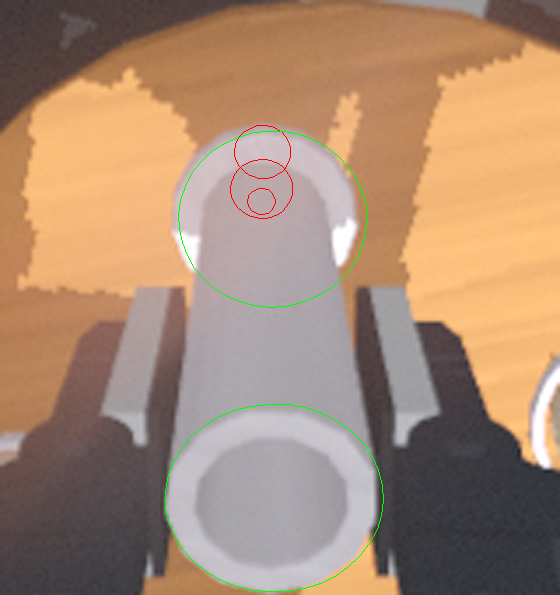

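View pics/o3s.png

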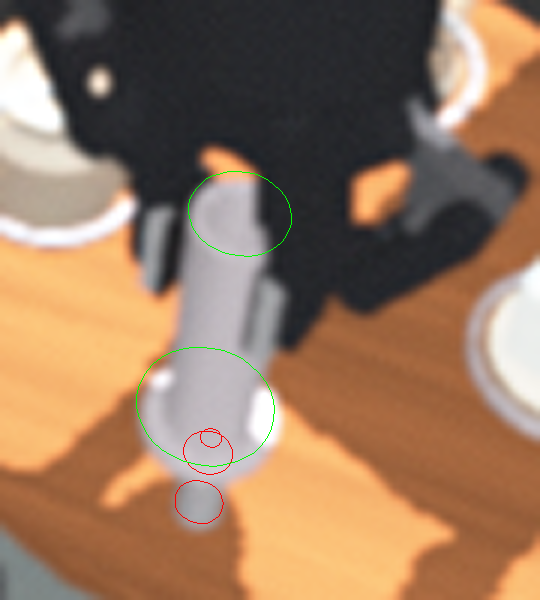

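View pics/o3t.png

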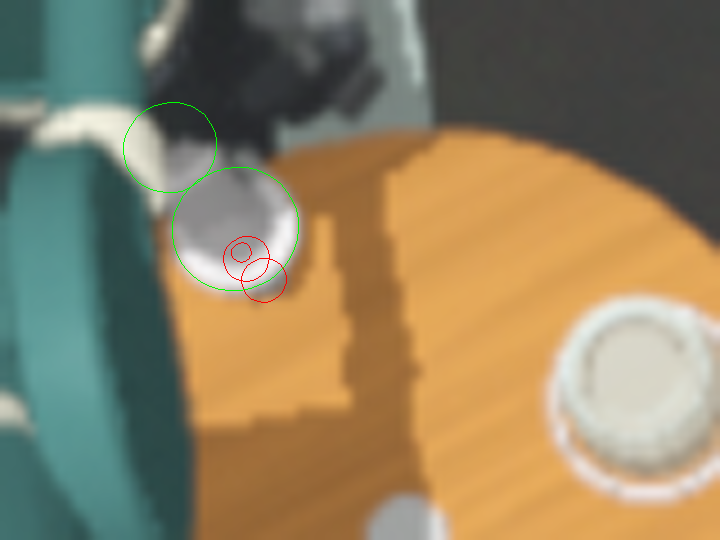

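```bash
python3 -m pendant '[[[-0.3,-0.1,0],[0,-0.3,0],-1],[[-0.3,-0.1,0],[0,-0.3,0],-1],[[-0.3,-0.1,0],[0,-0.3,0],-1],[[-0.3,-0.1,0],[0,-0.3,0],-1]]'
python3 - <<'E'
from ov import *
L=[]
for i in range(3): s=get_state(); L.append(s["ee_pos"]); cams.camera("top")
print(np.round(L,4))
s=get_state(); e=s["ee_pos"]; M=R.from_rotvec(s["tcp_rot"]).as_matrix()
d=M.T@np.array([0,0,-1]);print(np.degrees(np.cross([0,0,1],d)))
sl=(e+M@np.array([-.002,.0006,0]))[:2]; sp=(.667,.122); zb=e[2]-.084
print(e,sl,zb,s["contact_force"].round(1))
overlay("scene","o4s.png",(300,220,90,100),6,sp,sl,zb,s)
overlay("top","o4t.png",(180,170,80,60),9,sp,sl,zb,s)
E
```

```text
time_s: 9.48
ee_pos: [0.6684, 0.1216, 0.1698]
tcp_rot: [-3.111, -0.432, 0.001]
contact_force: [0.2, -0.4, -1.4]
gripper_width: 0.0252
[[0.6684 0.1216 0.1698]
 [0.6684 0.1216 0.1698]
 [0.6684 0.1216 0.1698]]
[-0.04577168  0.01022508  0.        ]
[0.66846134 0.12156347 0.16981332] [0.66670053 0.12044117] 0.08581331614130842 [ 0.5 -0.4 -0. ]
```

View pics/o4s.png

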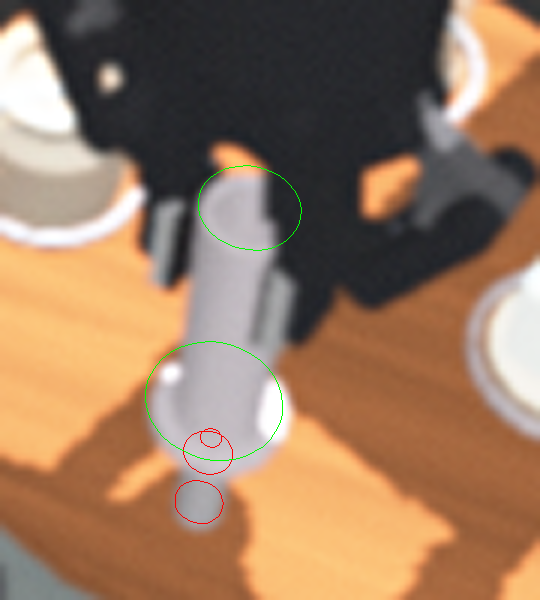

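View pics/o4t.png

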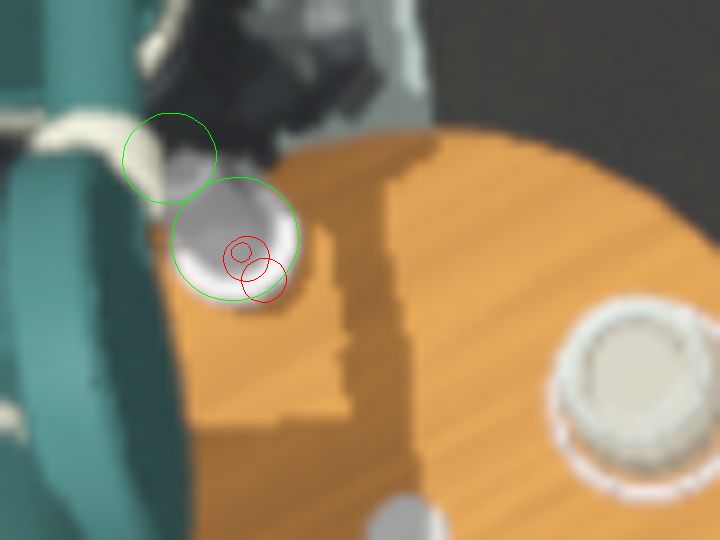

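```bash
python3 -m pendant '[[[0.1,0.1,0.5],[0,0,0],-1],[[0.1,0.1,1],[0,0,0],-1],[[0.1,0.1,1.5],[0,0,0],-1],[[0.1,0.1,1.5],[0,0,0],-1]]'
python3 -m pendant '[[[0,0,0.4],[0,0,0],-1],[[0,0,0.8],[0,0,0],-1]]'
python3 - <<'E'
from h import *
s=get_state(); print(s["ee_pos"],s["contact_force"].round(1))
snap("scene","s5b.png",(290,200,120,130),4.5)
E
```

```text
time_s: 10.07
ee_pos: [0.6685, 0.1207, 0.1526]
tcp_rot: [-3.111, -0.432, 0.006]
contact_force: [-0.8, -0.3, -1.8]
gripper_width: 0.0251
time_s: 10.23
ee_pos: [0.6684, 0.1207, 0.144]
tcp_rot: [-3.111, -0.432, 0.006]
contact_force: [1.0, 0.3, 0.5]
gripper_width: 0.0251
[0.66844544 0.12067938 0.14403082] [1.  0.3 0.5]
```

View pics/s5b.png

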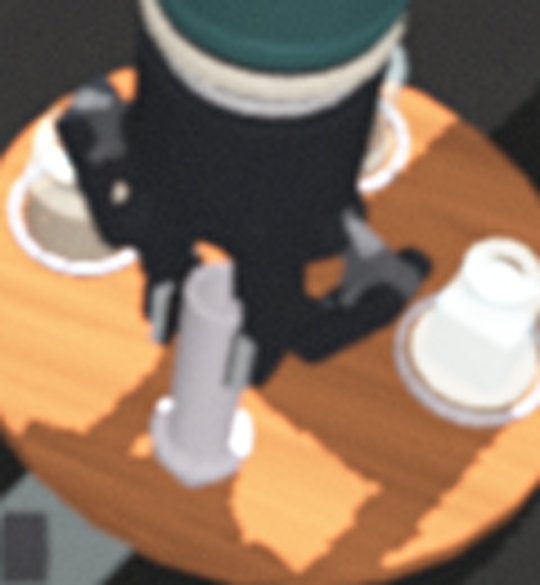

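The flange (202,450 in crop) now hides the spigot and there's no contact force with the sleeve foot at about z = 0.06, so it's on the spigot. Lowering on.

```bash
python3 -m pendant '[[[0,0,0.4],[0,0,0],-1],[[0,0,0.8],[0,0,0],-1],[[0,0,1.2],[0,0,0],-1]]'
python3 -m pendant '[[[0,0,0.3],[0,0,0],-1],[[0,0,0.6],[0,0,0],-1]]';python3 -m pendant '[[[0,0,0.3],[0,0,0],-1],[[0,0,0.3],[0,0,0],-1]]'
python3 - <<'E'
from h import *
s=get_state(); print(s["ee_pos"],s["contact_force"].round(1))
snap("scene","s6.png",(290,200,120,130),4.5)
E
```

```text
time_s: 10.53
ee_pos: [0.6683, 0.1208, 0.1309]
tcp_rot: [-3.111, -0.432, 0.006]
contact_force: [0.1, 0.8, 0.2]
gripper_width: 0.0251
time_s: 10.7
ee_pos: [0.6683, 0.1209, 0.1245]
tcp_rot: [-3.111, -0.432, 0.006]
contact_force: [-0.1, 0.7, -0.9]
gripper_width: 0.0249
time_s: 10.87
ee_pos: [0.6691, 0.1207, 0.124]
tcp_rot: [-3.111, -0.432, 0.003]
contact_force: [-3.1, -1.3, 10.1]
gripper_width: 0.025
[0.6691233  0.12070586 0.12404888] [-3.1 -1.3 10.1]
```

View pics/s6.png

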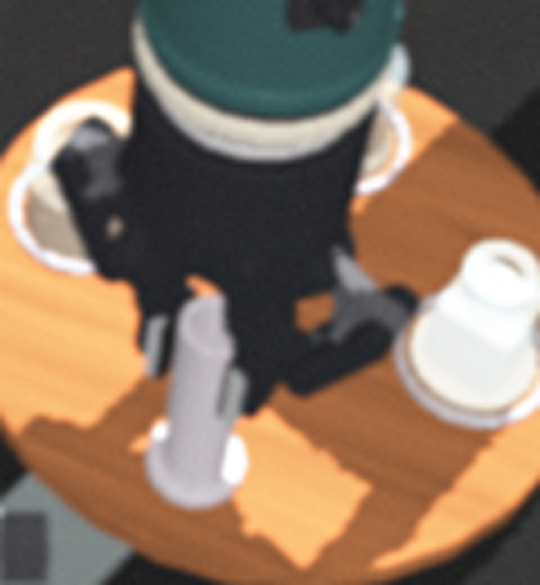

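The flange rests on the deck: 10 N push at TCP z = 0.124, exactly 40 mm above where it was gripped on the bench. Now measuring hub and front direction.

Run:
```python
from h import *
im=cv2.imread("pics/top0.png"); g=im
b=cv2.resize(im[105:240,170:280],None,fx=5,fy=4.4,interpolation=cv2.INTER_CUBIC); cv2.imwrite("pics/f1.png",b)
# hub disc centroid
hsv=cv2.cvtColor(im,cv2.COLOR_BGR2HSV); sub=hsv[218:242,212:238]; m=(sub[:,:,1]<60)&(sub[:,:,2]>150); ys,xs=np.nonzero(m); hp=(xs.mean()+212,ys.mean()+218); H=pix2z("top",hp,.042); print("hub",hp,H.round(4))
# tongue mask
t=(hsv[:,:,1]<70)&(hsv[:,:,2]>100); t[:150]=0;t[176:]=0;t[:,:195]=0;t[:,240:]=0
rows=[]
for r in range(150,172):
    x=np.nonzero(t[r])[0]
    if len(x)>8: rows.append((r,x.min(),x.max()+0))
P=np.array([pix2z("top",((a+b)/2,r),.006)[:2] for r,a,b in rows]); print([ (r,a,b) for r,a,b in rows][::5])
k=np.polyfit(P[:,0],P[:,1],1); print("tongue dir",np.degrees(np.arctan(k[0])),"y at hub x",np.polyval(k,H[0]))
for p,z in (((217.5,178.5),.036),((217.5,180),.02)):
    q=pix2z("top",p,z); v=q[:2]-H[:2]; print("pointer top",q.round(4),np.linalg.norm(v),np.degrees(np.arctan2(v[1],v[0])))
s={"ee_pos":np.array([.62417,.10964,.22788]),"tcp_rot":np.array([3.109,.4366,-.011])}
q=pix2z("wrist",(315.2,85.8),.036,s);v=q[:2]-H[:2]; print("pointer wr",q.round(4),np.linalg.norm(v),np.degrees(np.arctan2(v[1],v[0])))
```

```text
hub (np.float64(224.765625), np.float64(229.046875)) [0.5844 0.0772 0.042 ]
[(150, np.int64(205), np.int64(222)), (155, np.int64(205), np.int64(223)), (160, np.int64(206), np.int64(224)), (165, np.int64(207), np.int64(225)), (170, np.int64(208), np.int64(225))]
tongue dir 8.807941437310841 y at hub x 0.07810486449335356
pointer top [0.7316 0.0984 0.036 ] 0.1487595366423612 8.19663230063389
pointer top [0.7319 0.1012 0.02  ] 0.1494539151232344 9.229165732838561
pointer wr [0.7336 0.102  0.036 ] 0.15126569596979367 9.443946269548698
```

View pics/f1.png

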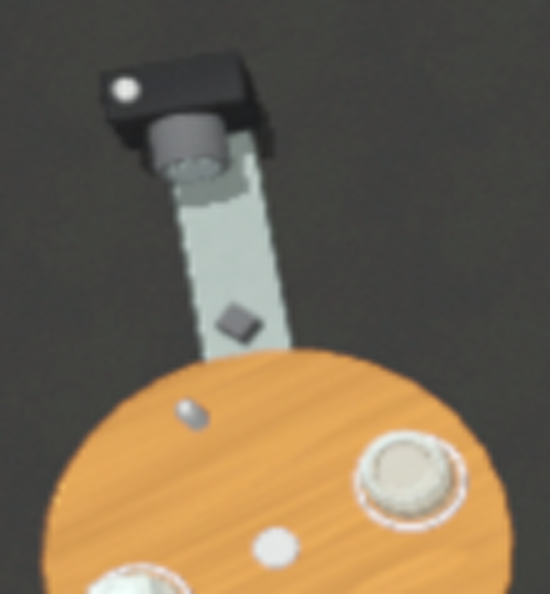

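```bash
cat > arc.py <<'E'
import sys
from h import *
C=np.array([.585,.0778]); off=np.array([.0018,.0011]); r=.095   # TCP = spigot+off
def plan(angs):
    s=get_state(); e=s["ee_pos"]; M=R.from_rotvec(s["tcp_rot"]).as_matrix()
    v=e[:2]-off-C; a=np.degrees(np.arctan2(v[1],v[0])); print("t",round(s["time_s"],2),"spigot angle",round(a,2),"rad mm",round(1e3*np.linalg.norm(v),1),"z",e[2].round(4),"F",s["contact_force"].round(1),"w",round(s["gripper_width"],4))
    d=M.T@np.array([0,0,-1]);print("tiltfix",np.degrees(np.cross([0,0,1],d)).round(2), "jawdir",np.degrees(np.arctan2(M[1,1],M[0,1])).round(1))
    for t in angs:
        A=np.radians(t); p=C+r*np.array([np.cos(A),np.sin(A)])+off
        print(t,(M.T@np.array([*(p-e[:2]),0])*100).round(2))
if __name__=="__main__": plan([float(x) for x in sys.argv[1:]])
E
python3 arc.py 28 30 33 36 40 44 48 52
```

```text
t 10.92 spigot angle 26.94 rad mm 92.3 z 0.124 F [-2.9 -1.   8.7] w 0.025
tiltfix [-0.05  0.11  0.  ] jawdir -74.2
28.0 [ 0.23 -0.22 -0.  ]
30.0 [ 0.15 -0.55  0.  ]
33.0 [ 0.02 -1.03  0.  ]
36.0 [-0.14 -1.5   0.  ]
40.0 [-0.39 -2.11  0.  ]
44.0 [-0.68 -2.71  0.  ]
48.0 [-1.02 -3.28  0.  ]
52.0 [-1.39 -3.83  0.01]
```

```bash
python3 -m pendant '[[[0.1,-0.3,0],[0,0,0],-1],[[0.0,-0.7,0],[0,0,0],-1],[[-0.1,-1.1,0],[0,0,0],-1],[[-0.3,-1.5,0],[0,0,0],-1],[[-0.4,-1.9,0],[0,0,0],-1]]'; python3 arc.py 42 46 50 54 58
```

```text
time_s: 11.33
ee_pos: [0.66, 0.1385, 0.1241]
tcp_rot: [-3.111, -0.432, 0.002]
contact_force: [0.8, -0.8, 1.9]
gripper_width: 0.0249
t 11.33 spigot angle 39.17 rad mm 94.4 z 0.1241 F [ 0.8 -0.8  1.9] w 0.0249
tiltfix [-0.05  0.08  0.  ] jawdir -74.2
42.0 [-0.14 -0.45  0.  ]
46.0 [-0.45 -1.04  0.  ]
50.0 [-0.81 -1.6   0.  ]
54.0 [-1.2  -2.13  0.  ]
58.0 [-1.62 -2.64  0.  ]
```

```bash
python3 -m pendant '[[[-0.15,-0.45,0],[0,0,0],-1],[[-0.45,-1.05,0],[0,0,0],-1],[[-0.8,-1.6,0],[0,0,0],-1],[[-1.2,-2.15,0],[0,0,0],-1],[[-1.6,-2.65,0],[0,0,0],-1]]'; python3 arc.py 60 64 68 72 76;  python3 - <<'E'
from h import *
snap("scene","s7.png")
E
```

```text
time_s: 11.75
ee_pos: [0.6367, 0.1603, 0.1241]
tcp_rot: [-3.111, -0.433, 0.002]
contact_force: [0.9, -0.0, 1.0]
gripper_width: 0.0251
t 11.75 spigot angle 58.5 rad mm 95.5 z 0.1241 F [ 0.9 -0.   1. ] w 0.0251
tiltfix [-0.07  0.07  0.  ] jawdir -74.2
60.0 [-0.21 -0.15  0.  ]
64.0 [-0.69 -0.6   0.  ]
68.0 [-1.2  -1.03  0.  ]
72.0 [-1.73 -1.42  0.  ]
76.0 [-2.3  -1.77  0.01]
```

View pics/s7.png

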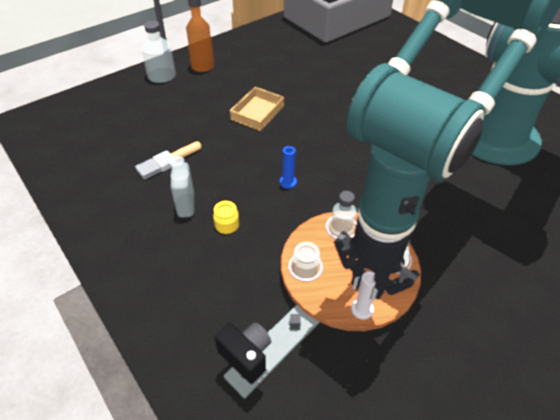

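The deck is turning with the sleeve (at 366,290); capped bottle now at (345,215), all bottles seated. Continuing.

```bash
python3 -m pendant '[[[-0.35,-0.3,0],[0,0,0],-1],[[-0.85,-0.75,0],[0,0,0],-1],[[-1.35,-1.15,0],[0,0,0],-1],[[-1.85,-1.5,0],[0,0,0],-1],[[-2.4,-1.85,0],[0,0,0],-1]]'; python3 arc.py 80 84 88 92 96
```

```text
time_s: 12.22
ee_pos: [0.6066, 0.1724, 0.1241]
tcp_rot: [-3.11, -0.433, 0.005]
contact_force: [1.5, -0.2, 0.3]
gripper_width: 0.0251
t 12.22 spigot angle 78.03 rad mm 95.6 z 0.1241 F [ 1.5 -0.2  0.3] w 0.0251
tiltfix [-0.12  0.18  0.  ] jawdir -74.2
80.0 [-0.32 -0.1   0.  ]
84.0 [-0.93 -0.37  0.  ]
88.0 [-1.55 -0.59  0.01]
92.0 [-2.19 -0.77  0.01]
96.0 [-2.84 -0.91  0.01]
```

```bash
python3 -m pendant '[[[-0.5,-0.2,0],[0,0,0],-1],[[-1.1,-0.45,0],[0,0,0],-1],[[-1.7,-0.65,0],[0,0,0],-1],[[-2.35,-0.8,0],[0,0,0],-1],[[-3,-0.9,0],[0,0,0],-1]]'; python3 arc.py 100 104 108 112 116 120
```

```text
time_s: 12.63
ee_pos: [0.5746, 0.1729, 0.1241]
tcp_rot: [-3.11, -0.433, 0.005]
contact_force: [0.1, 0.0, 0.4]
gripper_width: 0.0248
t 12.63 spigot angle 97.4 rad mm 94.8 z 0.1241 F [0.1 0.  0.4] w 0.0248
tiltfix [-0.13  0.18  0.  ] jawdir -74.2
100.0 [-0.43 -0.08  0.  ]
104.0 [-1.09 -0.12  0.  ]
108.0 [-1.75 -0.12  0.01]
112.0 [-2.41 -0.07  0.01]
116.0 [-3.07  0.02  0.01]
120.0 [-3.72  0.16  0.01]
```

```bash
python3 -m pendant '[[[-0.6,-0.1,0],[0,0,0],-1],[[-1.25,-0.15,0],[0,0,0],-1],[[-1.9,-0.1,0],[0,0,0],-1],[[-2.55,0,0],[0,0,0],-1],[[-3.2,0.05,0],[0,0,0],-1]]'; python3 arc.py 120 124 128 132 136 140
```

```text
time_s: 13.05
ee_pos: [0.5433, 0.1634, 0.1242]
tcp_rot: [-3.11, -0.433, 0.005]
contact_force: [0.7, -0.6, -0.1]
gripper_width: 0.0249
t 13.05 spigot angle 117.24 rad mm 95.0 z 0.1242 F [ 0.7 -0.6 -0.1] w 0.0249
tiltfix [-0.13  0.18  0.  ] jawdir -74.2
120.0 [-0.45  0.1   0.  ]
124.0 [-1.08  0.29  0.  ]
128.0 [-1.71  0.51  0.  ]
132.0 [-2.31  0.79  0.01]
136.0 [-2.9   1.1   0.01]
140.0 [-3.46  1.45  0.01]
```

```bash
python3 -m pendant '[[[-0.6,0.15,0],[0,0,0],-1],[[-1.2,0.35,0],[0,0,0],-1],[[-1.85,0.55,0],[0,0,0],-1],[[-2.45,0.85,0],[0,0,0],-1],[[-3.05,1.2,0],[0,0,0],-1]]'; python3 arc.py 140 144 148 152 156 160;  python3 - <<'E'
from h import *
snap("scene","s8.png")
E
```

```text
time_s: 13.47
ee_pos: [0.5166, 0.1432, 0.1241]
tcp_rot: [-3.11, -0.433, 0.006]
contact_force: [0.5, 0.9, -0.2]
gripper_width: 0.0252
t 13.47 spigot angle 137.53 rad mm 95.2 z 0.1241 F [ 0.5  0.9 -0.2] w 0.0252
tiltfix [-0.15  0.19  0.  ] jawdir -74.2
140.0 [-0.33  0.24  0.  ]
144.0 [-0.87  0.63  0.  ]
148.0 [-1.38  1.06  0.  ]
152.0 [-1.85  1.52  0.  ]
156.0 [-2.29  2.02  0.  ]
160.0 [-2.7   2.54  0.  ]
```

View pics/s8.png

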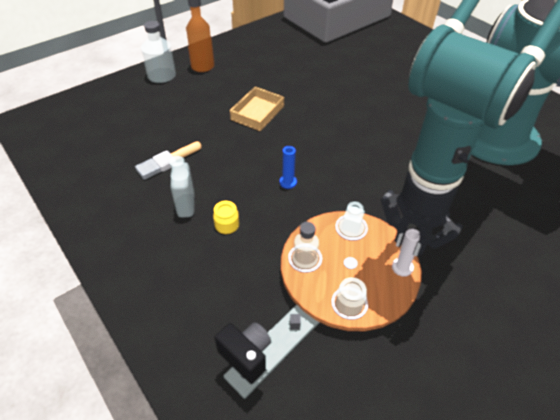

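Capped bottle now at (306,245), approaching the camera side; all three bottles stand in their seats.

```bash
python3 -m pendant '[[[-0.45,0.35,0],[0,0,0],-1],[[-1,0.75,0],[0,0,0],-1],[[-1.5,1.2,0],[0,0,0],-1],[[-1.95,1.65,0],[0,0,0],-1],[[-2.35,2.15,0],[0,0,0],-1]]'; python3 arc.py 160 164 168 172 176 180
```

```text
time_s: 13.93
ee_pos: [0.4983, 0.1145, 0.1241]
tcp_rot: [-3.111, -0.433, 0.009]
contact_force: [0.0, 2.5, 1.1]
gripper_width: 0.0245
t 13.93 spigot angle 158.11 rad mm 95.4 z 0.1241 F [0.  2.5 1.1] w 0.0245
tiltfix [-0.1   0.32  0.  ] jawdir -74.1
160.0 [-0.16  0.28  0.  ]
164.0 [-0.53  0.83  0.  ]
168.0 [-0.86  1.4   0.  ]
172.0 [-1.15  2.    0.  ]
176.0 [-1.39  2.61  0.  ]
180.0 [-1.6   3.24  0.  ]
```

```bash
python3 -m pendant '[[[-0.25,0.4,0],[0,0,0],-1],[[-0.6,0.95,0],[0,0,0],-1],[[-0.9,1.5,0],[0,0,0],-1],[[-1.2,2.1,0],[0,0,0],-1],[[-1.45,2.7,0],[0,0,0],-1]]'; python3 arc.py 178 180 182 184 186 188 190;  python3 - <<'E'
from h import *
snap("top","t8.png",(160,110,130,180),3.3);snap("scene","s9.png")
E
```

```text
time_s: 14.35
ee_pos: [0.4915, 0.0839, 0.1241]
tcp_rot: [-3.111, -0.433, 0.009]
contact_force: [-0.9, 1.6, -0.7]
gripper_width: 0.0253
t 14.35 spigot angle 177.02 rad mm 95.4 z 0.1241 F [-0.9  1.6 -0.7] w 0.0253
tiltfix [-0.1   0.33  0.  ] jawdir -74.2
178.0 [-0.01  0.17 -0.  ]
180.0 [-0.11  0.48 -0.  ]
182.0 [-0.19  0.81 -0.  ]
184.0 [-0.27  1.13 -0.  ]
186.0 [-0.33  1.45 -0.  ]
188.0 [-0.38  1.78 -0.  ]
190.0 [-0.42  2.11 -0.  ]
```

View pics/t8.png

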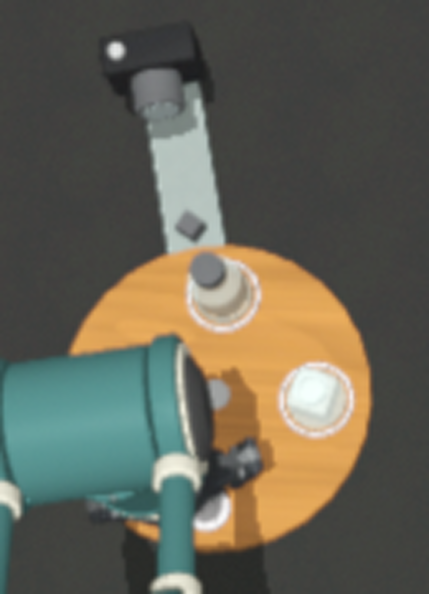

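```bash
python3 -m pendant '[[[-0.1,0.45,0],[0,0,0],-1],[[-0.2,0.95,0],[0,0,0],-1],[[-0.3,1.4,0],[0,0,0],-1],[[-0.4,1.75,0],[0,0,0],-1],[[-0.4,1.75,0],[0,0,0],-1]]'; python3 arc.py 186 188 189 190;  python3 - <<'E'
from h import *
im=snap("top","t9.png",(190,150,70,90),6.5);snap("scene","s9.png",(210,160,220,200),3)
for n in("top","scene"):
  print(n,[(np.round(r["pixel"],1).tolist(),round(r["p"],2)) for r in spotter.place_of(n,"capped_bottle")])
E
python3 arc.py
```

```text
time_s: 14.87
ee_pos: [0.4925, 0.0644, 0.1241]
tcp_rot: [3.111, 0.431, -0.01]
contact_force: [0.2, 1.8, 0.9]
gripper_width: 0.0253
t 14.87 spigot angle -171.26 rad mm 95.4 z 0.1241 F [0.2 1.8 0.9] w 0.0253
tiltfix [-0.01  0.37  0.  ] jawdir -74.2
186.0 [ 0.11 -0.44 -0.  ]
188.0 [ 0.06 -0.12 -0.  ]
189.0 [ 0.03  0.05 -0.  ]
190.0 [ 0.02  0.21 -0.  ]
top [([223.0, 199.4], 0.8)]
scene [([316.9, 292.1], 0.84)]
t 15.07 spigot angle -171.78 rad mm 95.4 z 0.1241 F [-1.1  0.6  1.2] w 0.0249
tiltfix [-0.05  0.37  0.  ] jawdir -74.2
```

View pics/t9.png

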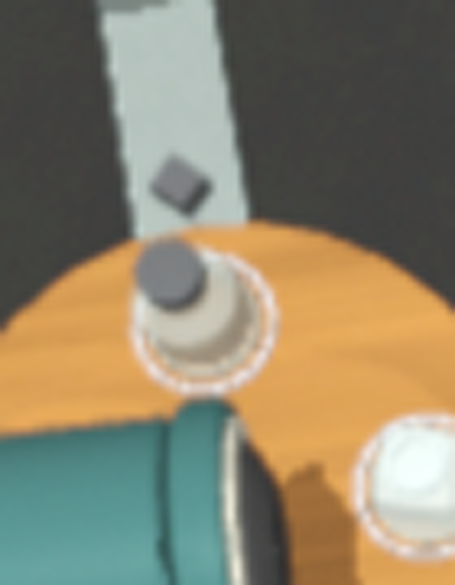

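View pics/s9.png

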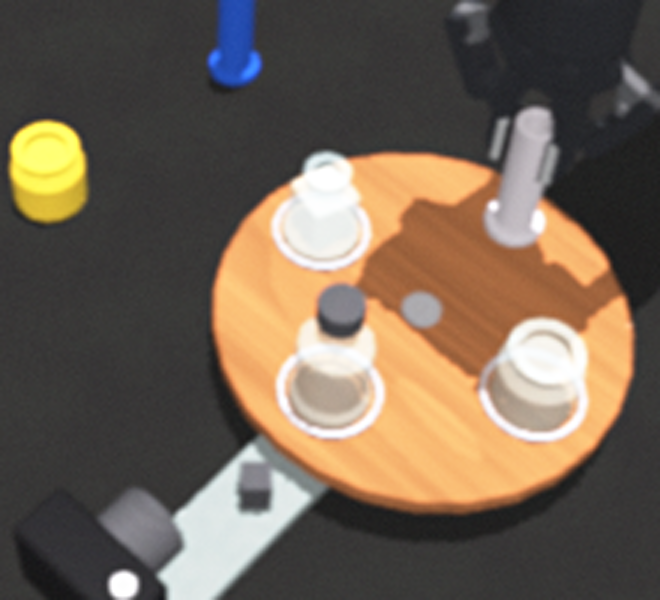

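Run:
```python
from h import *
def A(n,p,H,z=.044):
    q=pix2z(n,p,z); v=q[:2]-H[:2]; return q[:2].round(4),round(1e3*np.linalg.norm(v),1),round(np.degrees(np.arctan2(v[1],v[0])),2)
Ht=pix2z("top",(224.77,229.05),.042); Hs=pix2z("scene",(350.0,263.0),.042); print(Ht,Hs)
print("top capped ring",A("top",(221.1,199.2),Ht))
for k,p in (("capped",(319.5,289.5)),("jar",(387.7,290.4)),("square",(316.9,236.0))): print("scene",k,A("scene",p,Hs))
# spigot via scene flange centre on deck: crop(514,223)/3
print("scene sleeve",A("scene",(210+514/3-.3,160+222/3-.3),Hs,.045))
# scene tongue direction from first scene image: mask
im=cv2.imread("pics/s7.png"); hsv=cv2.cvtColor(im,cv2.COLOR_BGR2HSV)
cv2.imwrite("pics/f2.png",cv2.resize(im[290:410,205:335],None,fx=5,fy=5,interpolation=cv2.INTER_CUBIC))
```

```text
[0.58439172 0.07717656 0.042     ] [0.58575933 0.07985311 0.042     ]
top capped ring (array([0.669 , 0.0869]), np.float64(85.1), np.float64(6.57))
scene capped (array([0.669 , 0.0889]), np.float64(83.8), np.float64(6.2))
scene jar (array([0.5741, 0.164 ]), np.float64(84.9), np.float64(97.89))
scene square (array([ 0.5944, -0.0044]), np.float64(84.7), np.float64(-84.12))
scene sleeve (array([0.4919, 0.068 ]), np.float64(94.6), np.float64(-172.78))
```

View pics/f2.png

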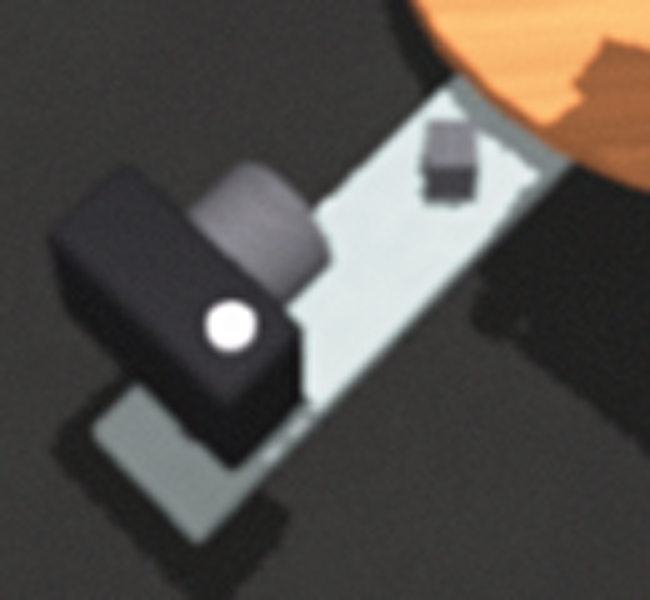

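Run:
```python
from h import *
Hs=pix2z("scene",(350.0,263.0),.042)
f=lambda p:(205+p[0]/5-.4,290+p[1]/5-.4)
def ang(v): return np.degrees(np.arctan2(v[1],v[0]))
for z in (.004,.008):
    L=[pix2z("scene",f(p),z)[:2] for p in ((92,432),(440,90))]; Rr=[pix2z("scene",f(p),z)[:2] for p in ((200,545),(520,222))]
    print(z,"L",ang(L[1]-L[0])+180-360,"R",ang(Rr[1]-Rr[0])-180, "end mid",(L[0]+Rr[0])/2, ang((L[0]+Rr[0])/2-Hs[:2]), "width",np.linalg.norm(L[0]-Rr[0]),"hubdist",np.linalg.norm((L[0]+Rr[0])/2-Hs[:2]))
q=pix2z("scene",f((450,143)),.036); print("pointer",q,np.linalg.norm(q[:2]-Hs[:2]),ang(q[:2]-Hs[:2]))
# camera top face corners z .126? lens centre
q=pix2z("scene",f((178,285)),.1); print("cam body",ang(q[:2]-Hs[:2]),np.linalg.norm(q[:2]-Hs[:2]))
Ht=pix2z("top",(224.77,229.05),.042)
# camera lens/body in top: f1 crop (5,4.4) origin (170,105)
g=lambda p:(170+p[0]/5-.4,105+p[1]/4.4-.4)
for p,z in (((190,165),.09),((180,85),.126),((238,318),.036)):
    q=pix2z("top",g(p),z); print(z,q.round(4),np.linalg.norm(q[:2]-Ht[:2]),ang(q[:2]-Ht[:2]))
```

```text
0.004 L -350.62723184256896 R -351.6983712792762 end mid [0.88046658 0.12487645] 8.686092471117318 width 0.05183013559623425 hubdist 0.2981265899726999
0.008 L -350.627231842569 R -351.6983712792762 end mid [0.88108107 0.12624404] 8.927414310027899 width 0.05155954786041459 hubdist 0.2989432155466926
pointer [0.73653199 0.10231378 0.036     ] 0.1524364667179703 8.473066580731908
cam body 7.213188850069508 0.2699132154798715
0.09 [0.8208 0.1165 0.09  ] 0.2397010507847656 9.446086909439122
0.126 [0.859  0.1151 0.126 ] 0.2772533809003927 7.8711917097831
0.036 [0.7365 0.0993 0.036 ] 0.15366360701198312 8.26011368839531
```

```bash
python3 -m pendant '[[[0,0.2,0],[0,0,0],-1],[[-0.05,0.4,0],[0,0,0],-1],[[-0.05,0.4,0],[0,0,0],-1],[[-0.05,0.4,0],[0,0,0],-1],[[-0.05,0.4,0],[0,0,0],-1]]'
python3 - <<'E'
from h import *
im=snap("scene","s10.png",(290,220,120,90),6.6)
im=snap("top","t10.png",(200,170,50,60),10)
for n in("top","scene"):
  print(n,[(np.round(r["pixel"],1).tolist(),round(r["p"],2),pix2z(n,r["pixel"],.04).round(4)) for r in spotter.place_of(n,"capped_bottle")])
E
python3 arc.py
```

```text
time_s: 15.48
ee_pos: [0.493, 0.0613, 0.1241]
tcp_rot: [3.112, 0.432, -0.01]
contact_force: [-1.9, 2.6, 0.7]
gripper_width: 0.0253
top [([222.5, 198.4], 0.71, array([0.6721, 0.0836, 0.04  ]))]
scene [([324.1, 291.5], 0.89, array([0.6634, 0.0953, 0.04  ]))]
t 15.68 spigot angle -169.36 rad mm 95.4 z 0.1241 F [-0.9  0.9  1.1] w 0.0255
tiltfix [-0.05  0.37  0.  ] jawdir -74.2
```

View pics/t10.png

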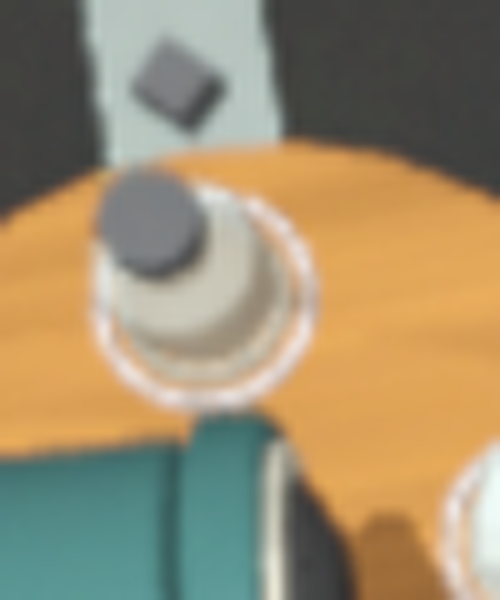

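View pics/s10.png

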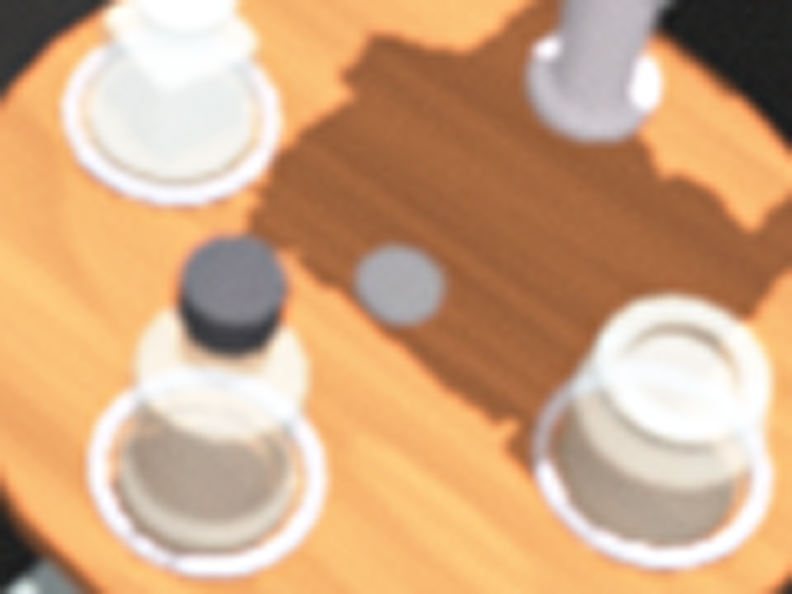

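Run:
```python
from h import *
from scipy.optimize import least_squares
def ang(v): return np.degrees(np.arctan2(v[1],v[0]))
P=[pix2z("scene",p,.045)[:2] for p in ((320.9,291.4),(388.5,289.8),(315.6,236.6))]
def f(x): 
    return np.concatenate([P[i]-(x[:2]+.085*np.array([np.cos(x[2]+o),np.sin(x[2]+o)])) for i,o in enumerate((0,np.pi/2,-np.pi/2))])
r=least_squares(f,[.585,.078,.15]); print("scene fit hub",r.x[:2].round(4),"ang",np.degrees(r.x[2]).round(2),"res mm",(r.fun*1e3).round(1))
Hs=r.x[:2]
q=pix2z("scene",(205+450/5-.4,290+143/5-.4),.036)[:2]; print("front(pointer) scene",ang(q-Hs),np.linalg.norm(q-Hs))
e=np.array([.8807,.1255]); print("front(tongue end)",ang(e-Hs))
Ht=pix2z("top",(224.77,229.05),.042)[:2]; q=pix2z("top",(220.15,199.25),.045)[:2]; print("top ring",ang(q-Ht),np.linalg.norm(q-Ht))
for p in ((214.8,191.8),):
    q=pix2z("top",p,.135)[:2]; print("cap top",q,ang(q-Ht),np.linalg.norm(q-Ht))
p=(290+235/6.6-.4,220+283/6.6-.4); q=pix2z("scene",p,.135)[:2]; print("cap scene",q,ang(q-Hs),np.linalg.norm(q-Hs))
p=(200+177/10-.4,170+78/10-.4); q=pix2z("top",p,.036)[:2]; print("pointer top",ang(q-Ht),np.linalg.norm(q-Ht))
```

```text
scene fit hub [0.5856 0.0803] ang 8.7 res mm [ 0.5  0.6 -0.  -0.  -0.5 -0.6]
front(pointer) scene 8.300474899335068 0.15257922621081105
front(tongue end) 8.7093125098498
top ring 8.256548005766215 0.08514639342717321
cap top [0.66666868 0.08832364] 7.715595994662225 0.08302863771954878
cap scene [0.66973832 0.09379579] 9.116195306927533 0.08526419175740854
pointer top 8.238335817969553 0.1520758586673993
```

Run:
```python
from h import *
for i in range(6):
    s=get_state(); print(s["time_s"],s["ee_pos"].round(4),s["contact_force"].round(1),s["dq"].round(3).max())
    im=cams.camera(("scene","top","wrist")[i%3]); cv2.imwrite(f"pics/fin{i%3}.png",im[:,:,::-1])
```

```text
15.6833 [0.493  0.0613 0.1241] [-0.9  0.9  1.1] -0.0
15.7333 [0.493  0.0613 0.1241] [-0.6  1.3  0.8] 0.001
15.7833 [0.493  0.0613 0.1241] [-1.   1.8  1.5] 0.001
15.8333 [0.493  0.0613 0.1241] [0.2 1.  1.3] 0.001
15.8833 [0.493  0.0613 0.1241] [-0.4  0.8  2. ] 0.001
15.9333 [0.493  0.0613 0.1241] [0.4 2.5 1.1] 0.003
```

View pics/fin0.png

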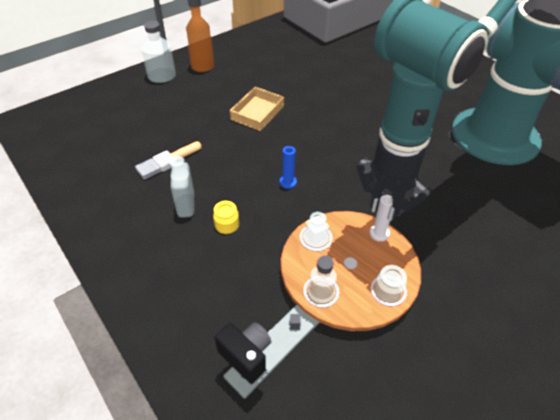

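View pics/fin2.png

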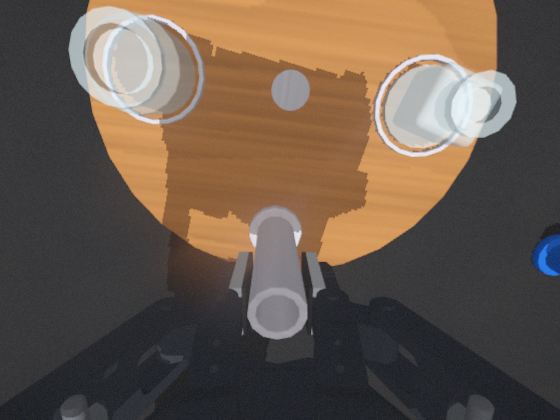

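The scene picture shows the capped bottle (322,285) in line with hub (350,263), pointer (295,319) and camera (242,348). The sleeve (382,218) is still gripped on the deck and all the bystanders are unmoved. The pose is steady, so I'm handing in.

```bash
python3 -c "
from cell import finish_job,get_state
print(finish_job()); print(get_state()['ee_pos'])"
```

```text
the job is handed in; nothing more can be done
None
the job is handed in; nothing more can be done
```

The grey aluminium sleeve is fully down on the spigot, and the turntable is turned about 160° anticlockwise so the capped bottle faces the camera. I handed the job in at about 16 s, with the sleeve still gripped and the deck held.

**Sleeve seated:** it met the deck with about 10 N when the tool was 40 mm above its height at the bench grip. The height then stayed at 0.124 m for the whole turn.

**Alignment:** the capped bottle's seat measured 8.7° in the scene camera and 8.3° in the top camera. The front line to the pointer and camera foot came out at 8.2–8.7°. The pose was unchanged over the last readings.

**Disagreements:**
- The bottle-position network scattered by a few millimetres, and the cap gave 7.7° in the top camera and 9.1° in the scene camera. I relied on the ring-seat fits instead.
- The angle worked out from the tool position read about 2° higher than the images, which I put down to the sleeve's play on the spigot and my estimate of the deck centre.

**Surroundings:** in the last pictures all three bottles stand in their seats, and the things lying around look unmoved.

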